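# Make up a grinding kit from the dosing bin

### The arm

A 6-joint arm with a two-finger parallel gripper is mounted at the origin on a cart in front of the work surface, level with it; the furniture and walls round the work are solid. World frame = base frame: x ahead of the robot, y to its left, z up, the work surface at z = 0. Lengths are in mm, angles in rad, forces in N, time in s.
With the tool pointing down it reaches from about 275 to 750 mm from the base axis. Payload 10.2 kg.
Tool frame: the origin (TCP) lies at the very end of the fingers, on their centre line; the grasp point (between the pads) lies 19 mm behind it; z points along the fingers, y is the direction in which the jaws open and shut (so a half turn about z gives the same grasp; the last joint's range is limited). The gripper opens to 85 mm and grips with 20 to 120 N. Pads are 22 mm wide; open, the fingers measure 114 mm over their backs; the gripper's body (76 mm by 85 mm) begins 54 mm behind the grasp point. The pads swing forward as they close: fully open they stand 13 mm farther back than shut.
Start: joints at [1.082, 0.313, 1.498, -0, 1.331, -0.223], TCP at [137.92, 506.566, 231.294] pointing down, gripper open.
Joint ranges: [-2.94, 2.94], [-0.97, 2.17], [0.19, 2.56], [-1.23, 4.37], [0.02, 3.11], [-2.88, 2.88]. Speed limits (rad/s): [2.39, 2.39, 3.01, 3.14, 3.14, 3.14].

### API

Orientations are given as a unit quaternion [w, x, y, z].
In Python, from rig import ctrl, eyes, order gives the robot as it stands.
- The arm moves only by the tool move_arm, never from a script. Its argument "deltas" is a list of rows, each a list of 6 numbers: the shift along the tool's x, y, z in cm, then the turn, a rotation vector about the tool's x, y, z in degrees. A call has exactly 10 rows; each row shifts and turns the commanded pose from where the row before left it, along the tool's axes as they then stand; what a row does not reach is not made up. A row lasts 1/10 s, in which the tool goes at most 50 mm and 8.59 degrees, less where a joint would pass 70% of its speed; a pose out of reach is approached as far as the arm can. A call is refused whole if a number of a shift passes 5 or a number of a turn 8.59, either way. A call with a gripper value outside its range is refused whole. "grip" is the finger opening in cm, from 0 to 8.54, set as the call begins (left out, the last holds). The fingers move at their own pace and stop on an object; "newtons" is the grip in N (left out, the last holds). Time passes only in rows, so rows that do not move let the fingers close, or fill a call up. It gives the time, the measured TCP pose, the force and the opening at its end, in the units of the state.
- ctrl.sense(): the state, without advancing time (a new reading comes with each control period).
- eyes.capture(name): name is "scene" or "top"; returns the picture (384x512x3 uint8, blue, green, red); there is no depth.
- eyes.camera_params(name): a dict with "K" (3x3 intrinsics, pixels), "camera_from_world" (4x4, takes a point from world to camera coordinates). Camera axes: x right, y down, z forward; pixel columns grow to the right and rows downward; lengths in mm; the calibration is good to about 2 mm. A picture is of the moment at which its call begins. camera_params takes no time and is no camera call.
- order.finish_job(): hands the job in, once; it reports no verdict.
The state is a dict: "time_s": time; "joints": joint angles; "dq": joint speeds; "tau": joint torques, N m; "eef_pos": TCP position; "ee_rot": TCP orientation; "force": force on the tool from outside, world axes, zero at the start; "wrist_torque": the same for the moment, N m; "grip_width": opening from 0.0 (shut) to 1.0 (fully open).
Only numpy, scipy, OpenCV 4.12 (cv2) and the standard library are available. Lean on these libraries where they do the work, as an engineer would, in place of code of your own. Each camera call takes 0.05 s, during which the arm holds its last target.

### The job

Get the grinding station ready. Charge every steel pot on the rack with exactly one grinding ball: stand it on the small stand under the dosing bin's chute, draw the slide gate out only far enough to let one ball go, push the gate fully home before the pot is taken away, and put the charged pot back upright on both rails of the rack; the gate never stands open without a pot on the stand, and the other balls stay in the bin. Lay the instruments that are there across both combs of the tray in their order of use from left to right, each in its own groove (tweezers left, needle middle, marker right; an absent one's groove stays empty), and leave the eraser and the dish lid where they are.

Things in the scene. Friction and masses are not known exactly. Their poses are not given: they have to be found in the camera images.
- pot_a_mid (a point): one of up to two identical open steel grinding pots (round cups without handle, 46 mm outside diameter, 41 mm inside, 50 mm tall, floor 4 mm thick); this point is its centre, half-way up (25 mm above its underside); z is the pot's axis, mouth up. It stands empty on the pot rack at the start. Absent in some starts
- pot_b_mid (a point): the other steel grinding pot, same shape and same kind of point. Absent in some starts
- ball_1_center (a point): centre of a steel grinding ball, 20 mm diameter, 33 g, lying at the start in bay 1 of the dosing bin (bay 1 is the one nearest the chute's mouth and opens first). Absent in some starts: that bay is then empty
- ball_2_center (a point): centre of a steel grinding ball, 20 mm diameter, 33 g, lying at the start in bay 2 of the dosing bin (bay 1 is the one nearest the chute's mouth and opens first). Absent in some starts: that bay is then empty
- ball_3_center (a point): centre of a steel grinding ball, 20 mm diameter, 33 g, lying at the start in bay 3 of the dosing bin (bay 1 is the one nearest the chute's mouth and opens first). Absent in some starts: that bay is then empty
- ball_4_center (a point): centre of a steel grinding ball, 20 mm diameter, 33 g, lying at the start in bay 4 of the dosing bin (bay 1 is the one nearest the chute's mouth and opens first). Absent in some starts: that bay is then empty
- dosing_bin: fixed dosing bin on a grey base plate, origin on its underside 90 mm from the stand's axis towards the bays. Along its y axis from -y to +y: pot stand, open chute, raised row of four open-topped bays (flared top at 190 mm), gate knob. Bays hold one ball each, 22 mm wide, centres at y = -10, 16, 42, 68 mm. A ball let out drops on the chute and rolls to -y into the pot on the stand in about 1 s
- stand (a point): middle of the top of the pot stand, a round plate of only 36 mm diameter on a post, 28 mm above the worktop; a pot stands on it with its mouth (78 mm above the worktop) just below and in front of the chute. y axis: along the bin, towards the chute, bays and gate knob
- spout (a point): middle of the floor edge at the chute's open mouth, 33 mm from the stand's axis towards the bin's +y and 84 mm above the worktop. The chute is 28 mm wide with 13 mm walls and rises away from the stand by 9 degrees over a pot's +y side, so hold a pot there by its two sides along the bin's x axis
- gate (a joint): draw of the bottom slide gate, m: 0 = fully home (bays shut), 0.106 = fully out; slides along the bin's +y, stays where left, takes 2 to 4 N. It opens bays 1, 2, 3, 4 in turn: at 0.028 + 0.026 (k-1) bay k is fully open and bay k+1 still shut (ball k goes at about 0.022, ball k+1 at about 0.047, + 0.026 (k-1)). A black line on the gate comes out from under the bays at each step
- gate_knob (a point): grip point of the upright black knob at the outer end of the gate, 16 mm diameter, standing from 140 to 184 mm above the worktop; the point is 163 mm above the worktop on its axis, and moves with the gate; 20 mm clear of the end of the bays when the gate is home. x and y axes as the bin's
- kit_tray: fixed steel kit tray at the right, 156 (x) x 140 (y) mm, walls to 14 mm above the worktop, floor 4 mm thick; origin at the centre of its underside. Two white notched combs run along y at x = -27 and +27 mm (each 6 mm wide); instruments lie across both, in the notches, parallel to the tray's x axis
- rack_top (a point): middle of the pot rack's top, 40 mm above the worktop: two narrow steel rails (5 mm wide, at x = -15 and +15 mm) that run along y for 130 mm between end plates 6 mm higher (rack 142 x 50 mm over all). Pots stand on both rails, anywhere along y (middle within 40 mm of this point), 50 mm or more apart; x is across the rails
- groove_1 (a point): middle of the groove at the tray's +y end (left, nearest the dosing bin), half-way between the combs, at the height of the notch bottoms (32 mm above the worktop); grooves are 24 mm wide between comb teeth 7 mm high; x axis along the groove
- groove_2 (a point): the same for the middle groove, 40 mm further towards the tray's -y
- groove_3 (a point): the same for the groove at the tray's -y end (right)
- tweezers_mid (a point): pointed steel tweezers lying flat, 122 x 14 x 10 mm; the point is the centre; its y axis is the long axis, z up. Absent in some starts
- needle_mid (a point): dissecting needle: wooden handle 112 mm long, 9 mm thick, with a thin 46 mm steel needle beyond the handle's -y end; the point is the centre of the wooden handle; y axis along it, z up. Absent in some starts
- marker_mid (a point): felt marker with cap, 130 x 15 x 16 mm; the point is its centre; y axis along it, z up. Absent in some starts
- eraser: bystander: small eraser, 22 x 39 x 12 mm; origin under its middle. Leave it alone
- microscope_b: bystander, fixed: a microscope on a stack of books behind the gap between tray and bin; origin under its base, 93 mm above the worktop. The books (95 mm high) reach forward to x = 0.53, the eyepieces to x = 0.51 at 360 to 440 mm above the worktop, y from -0.27 to -0.13: pass in front of it
- packet_pile: bystander, fixed: paper-wrapped parcels in and before a file box behind the bin and the rack; two of them slope down on to the worktop and reach forward to x = 0.51 at y from 0.05 to 0.20 and from 0.27 to 0.39, rising to 150 mm at x = 0.60. Its origin is no special point
- petri_lid: bystander: round clear dish lid, 64 mm diameter, 10 mm high; origin under its middle. Leave it alone

How it is judged (in metres and radians):
On the way, in this order (a step that is already met when the one before it is completed fails the run):
1. a pot stands on the stand and the gate is drawn partway (value of joint gate above 0.018 m and ((horizontal distance between pot_a_mid and stand below 0.018 m and height (world z) of pot_a_mid between 0.045 and 0.065 m) or (horizontal distance between pot_b_mid and stand below 0.018 m and height (world z) of pot_b_mid between 0.045 and 0.065 m))), for 0.05 s.
2. a pot on the stand holds a ball and the gate is pushed fully home (value of joint gate below 0.004 m and (((horizontal distance between pot_a_mid and stand below 0.018 m and height (world z) of pot_a_mid between 0.045 and 0.065 m) and distance between any of ball_1_center, ball_2_center, ball_3_center, ball_4_center and pot_a_mid below 0.022 m) or ((horizontal distance between pot_b_mid and stand below 0.018 m and height (world z) of pot_b_mid between 0.045 and 0.065 m) and distance between any of ball_1_center, ball_2_center, ball_3_center, ball_4_center and pot_b_mid below 0.022 m))), for 0.2 s.
At the end, for the whole second after the job is handed in: Gate within 4 mm of home; each pot upright (0.15 rad) on both rack rails (within 13 mm of their mid line) with exactly one ball, other balls in the bin; each instrument on both combs in its groove: centre within 11 mm of its line and 26 mm of its midpoint, parallel within 0.16 rad (value of joint gate below 0.004 m and distance between any of ball_1_center, ball_2_center, ball_3_center, ball_4_center and pot_a_mid below 0.022 m and angle between each of pot_a_mid, pot_b_mid's own z axis and vertical below 0.15 rad and z of pot_a_mid in the frame of rack_top between 0.021 and 0.03 m and x of pot_a_mid in the frame of rack_top between -0.013 and 0.013 m and distance between any of ball_1_center, ball_2_center, ball_3_center, ball_4_center and pot_b_mid below 0.022 m and z of pot_b_mid in the frame of rack_top between 0.021 and 0.03 m and x of pot_b_mid in the frame of rack_top between -0.013 and 0.013 m and distance between pot_a_mid and pot_b_mid above 0.045 m and (height (world z) of ball_1_center above 0.135 m or distance between ball_1_center and pot_a_mid below 0.022 m or distance between ball_1_center and pot_b_mid below 0.022 m) and (height (world z) of ball_2_center above 0.135 m or distance between ball_2_center and pot_a_mid below 0.022 m or distance between ball_2_center and pot_b_mid below 0.022 m) and (height (world z) of ball_3_center above 0.135 m or distance between ball_3_center and pot_a_mid below 0.022 m or distance between ball_3_center and pot_b_mid below 0.022 m) and (height (world z) of ball_4_center above 0.135 m or distance between ball_4_center and pot_a_mid below 0.022 m or distance between ball_4_center and pot_b_mid below 0.022 m) and distance between ball_1_center and ball_2_center above 0.0225 m and distance between each of ball_1_center, ball_2_center and ball_3_center above 0.0225 m and distance between each of ball_1_center, ball_2_center, ball_3_center and ball_4_center above 0.0225 m and y of tweezers_mid in the frame of groove_1 between -0.011 and 0.011 m and x of tweezers_mid in the frame of groove_1 between -0.026 and 0.026 m and z of tweezers_mid in the frame of groove_1 between 0 and 0.01 m and angle between the y axis of tweezers_mid and the x axis of groove_1, either way round below 0.16 rad and y of needle_mid in the frame of groove_2 between -0.011 and 0.011 m and x of needle_mid in the frame of groove_2 between -0.026 and 0.026 m and z of needle_mid in the frame of groove_2 between 0 and 0.0095 m and angle between the y axis of needle_mid and the x axis of groove_2, either way round below 0.16 rad and y of marker_mid in the frame of groove_3 between -0.011 and 0.011 m and x of marker_mid in the frame of groove_3 between -0.026 and 0.026 m and z of marker_mid in the frame of groove_3 between 0 and 0.0128 m and angle between the y axis of marker_mid and the x axis of groove_3, either way round below 0.16 rad); the robot touches nothing.
It fails at once if the gate stands open by more than 10 mm with no pot on the stand (value of joint gate above 0.01 m and not ((horizontal distance between pot_a_mid and stand below 0.018 m and height (world z) of pot_a_mid between 0.045 and 0.065 m) or (horizontal distance between pot_b_mid and stand below 0.018 m and height (world z) of pot_b_mid between 0.045 and 0.065 m))).
It fails at once if the eraser or the dish lid is moved by more than 30 mm (distance of any of eraser, petri_lid from where it was at the start of the episode above 0.03 m).
Of ball_1, ball_2, ball_3, ball_4 only 3 to 4 are there at a start; the rules pass over those that are not, and their reading is None.
Of pot_a, pot_b only 1 to 2 are there at a start; the rules pass over those that are not, and their reading is None.
Of tweezers, needle, marker only 2 to 3 are there at a start; the rules pass over those that are not, and their reading is None.
At some moment in a run one of tweezers, needle, marker may be knocked a few centimetres aside while the robot is not near it.
It also fails if it takes over 210 s, if anything falls off the work surface, if the arm or the gripper's body presses on something with over 40 N, if the wrist force passes 120 N, or if a joint passes its speed limit or range.

## Working session

There is one attempt and no reset: what is moved stays moved. The work goes in short steps, Python scripts to look and compute and a tool call to move; the robot and the scene stay as the last step left them, time stands still between calls to the robot, and variables do not carry over. Pictures are saved under pics/ and viewed, and the job is handed in when it is done.

Besides the shell and the picture viewer there is one more tool, called after "Call:" as a command line: name --pt "numbers of a row" for each row, then --argument value for the rest. move_arm: Moves the arm, as the interface text tells. Its arguments: {"type":"object","properties":{"deltas":{"type":"array"},"grip":{"type":"number"},"newtons":{"type":"number"}},"required":["deltas"]}

```bash
ls; mkdir -p pics
python3 - <<'E'
from rig import ctrl, eyes, order
import cv2
s=ctrl.sense();print(s)
for n in("scene","top"):
    cv2.imwrite(f"pics/{n}0.png",eyes.capture(n)); print(n,eyes.camera_params(n))
E
```

```text
pics
{'time_s': 0.0, 'joints': array([ 1.08160573e+00,  3.13443980e-01,  1.49845295e+00, -3.25401007e-05,
        1.33095818e+00, -2.23414020e-01]), 'dq': array([ 0.00295092, -0.00177456,  0.00096727, -0.00011761,  0.00132085,
        0.00111975]), 'tau': array([ 9.03134569e-04, -4.12277627e+01, -2.59737450e+01, -1.63190757e-04,
        4.21080054e-03, -2.70320470e-05]), 'eef_pos': array([137.79996907, 506.32892439, 230.7321725 ]), 'ee_rot': array([-2.05370262e-04,  1.32493650e-01,  9.91183653e-01, -5.97095195e-04]), 'force': array([ 0.27103587, -0.90777165, -0.40566671]), 'wrist_torque': array([0.02126409, 0.01030282, 0.03630728]), 'grip_width': 1.0064399150002428}
scene {'K': array([[354.93550306,   0.        , 254.41257816],
       [  0.        , 354.93550306, 195.26051469],
       [  0.        ,   0.        ,   1.        ]]), 'camera_from_world': array([[-6.87046115e-01, -7.26387453e-01, -1.81357118e-02,
         4.21681124e+02],
       [-5.40286564e-01,  5.27395398e-01, -6.55701550e-01,
         3.71370802e+02],
       [ 4.85858070e-01, -4.40698721e-01, -7.54802340e-01,
         1.07430959e+03],
       [ 0.00000000e+00,  0.00000000e+00,  0.00000000e+00,
         1.00000000e+00]])}
top {'K': array([[496.59302193,   0.        , 259.12000239],
       [  0.        , 496.59302193, 187.74499198],
       [  0.        ,   0.        ,   1.        ]]), 'camera_from_world': array([[-1.67435989e-02, -9.99858583e-01,  1.57054662e-03,
         1.96602749e+01],
       [-9.98098523e-01,  1.66208911e-02, -5.93555710e-02,
         5.89264069e+02],
       [ 5.93210733e-02, -2.56138613e-03, -9.98235668e-01,
         1.74409300e+03],
       [ 0.00000000e+00,  0.00000000e+00,  0.00000000e+00,
         1.00000000e+00]])}
```

Run:
```python
import cv2
for n in("scene","top"):
    a=cv2.imread(f"pics/{n}0.png"); cv2.imwrite(f"pics/{n}0b.png",cv2.resize(a,(800,600),interpolation=cv2.INTER_CUBIC))
```

```text
(no output)
```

View pics/scene0b.png

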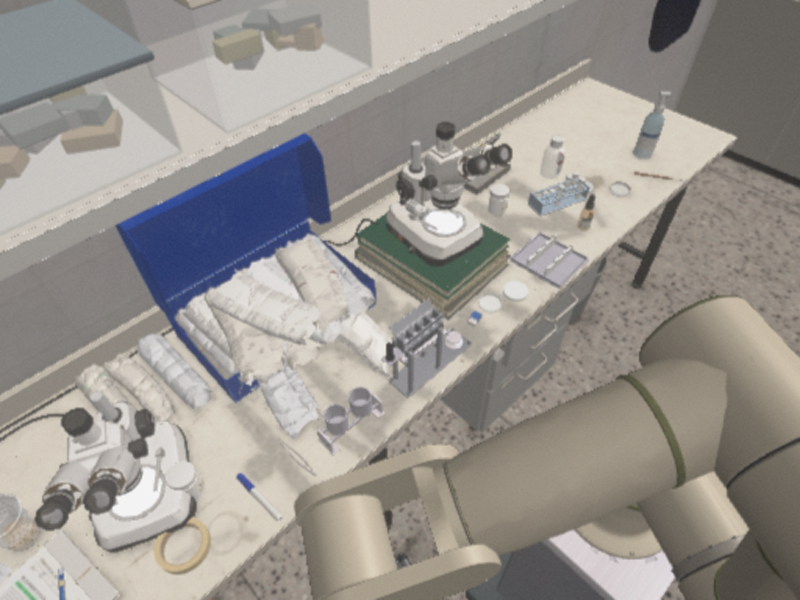

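View pics/top0b.png

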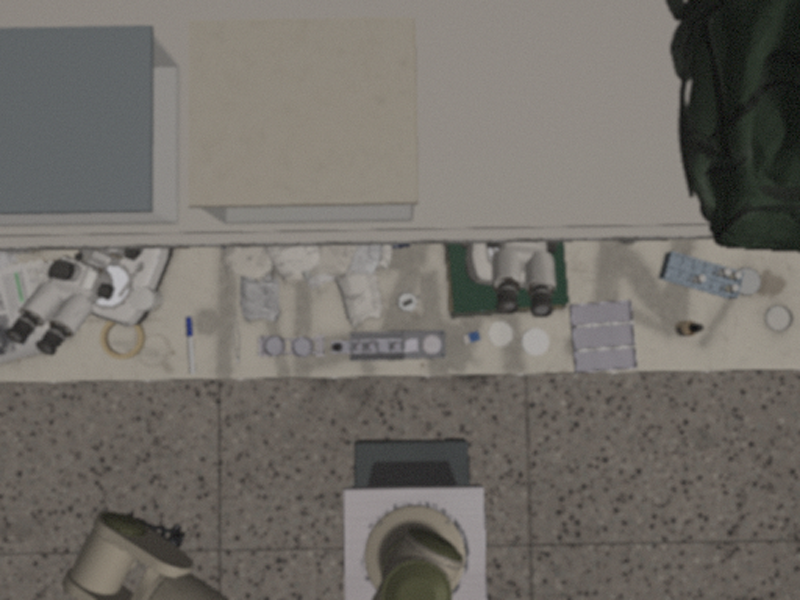

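```bash
cat > h.py <<'E'
import numpy as np, cv2
from rig import ctrl, eyes, order
P={n:eyes.camera_params(n) for n in("scene","top")}
def ray(n,u,v,z):
    p=P[n];T=p["camera_from_world"];R=T[:3,:3];t=T[:3,3]
    d=R.T@(np.linalg.inv(p["K"])@np.array([u,v,1.])); c=-R.T@t
    return c+d*(z-c[2])/d[2]
def proj(n,X):
    p=P[n];T=p["camera_from_world"];q=p["K"]@(T[:3,:3]@np.asarray(X,float)+T[:3,3]);return q[:2]/q[2]
def crop(a,x0,y0,x1,y1,f,name):
    cv2.imwrite("pics/"+name,cv2.resize(a[y0:y1,x0:x1],None,fx=f,fy=f,interpolation=cv2.INTER_CUBIC))
E
python3 - <<'E'
from h import *
a=cv2.imread("pics/top0.png");crop(a,100,150,300,245,4,"t1.png");crop(a,270,150,470,245,4,"t2.png")
a=cv2.imread("pics/scene0.png");crop(a,140,180,340,330,4,"s1.png");crop(a,290,80,490,230,4,"s2.png")
E
```

```text
(no output)
```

View pics/t1.png

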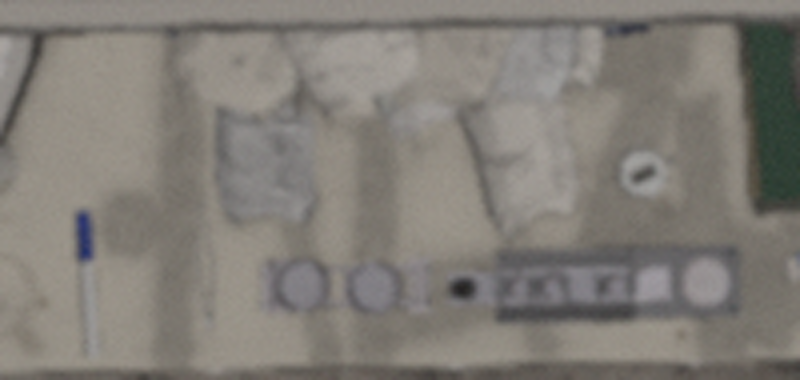

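View pics/t2.png

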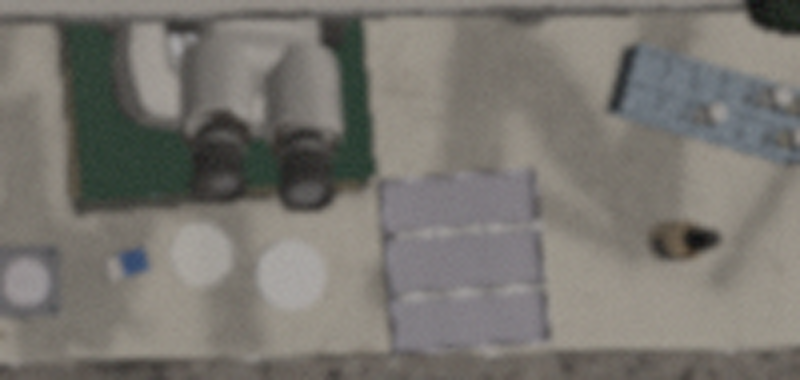

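View pics/s1.png

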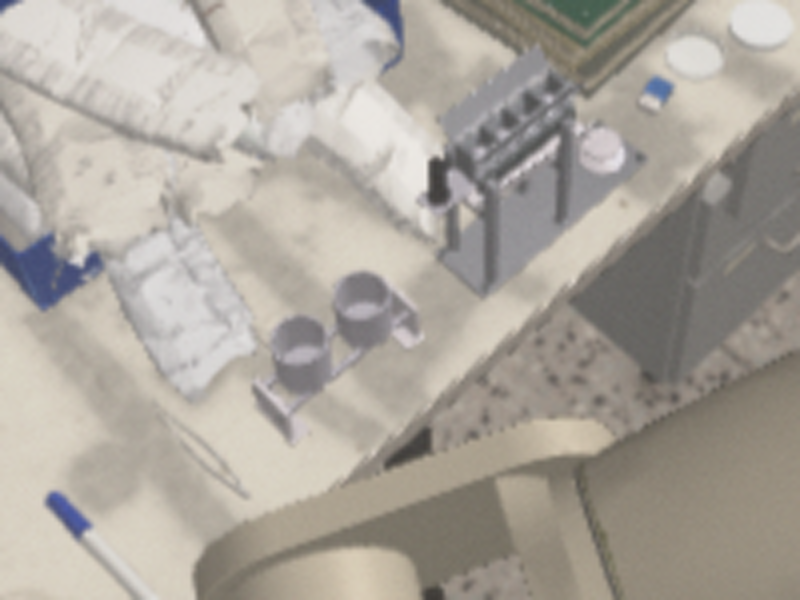

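View pics/s2.png

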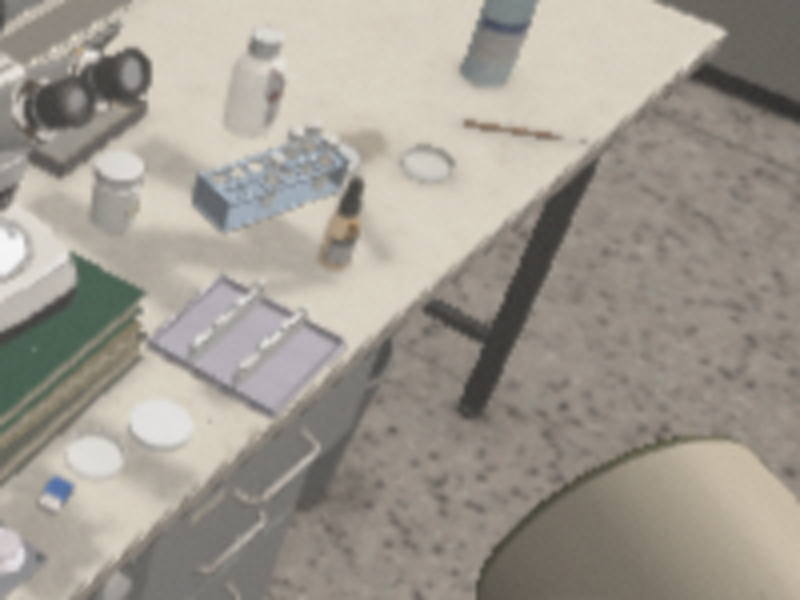

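Run:
```python
from h import *
np.set_printoptions(precision=1,suppress=True)
def S(x,y): return 290+x/4,80+y/4
def S1(x,y): return 140+x/4,180+y/4
def T1(x,y): return 100+x/4,150+y/4
def T2(x,y): return 270+x/4,150+y/4
print("needle",*[ray("scene",*S(*q),4) for q in((463,122),(562,137),(590,142))])
print("needle top px",proj("top",ray("scene",*S(510,130),4)))
print("tray", *[ray("top",*T2(*q),14) for q in((382,180),(534,170),(548,340),(396,350))])
print("combs top",*[ray("top",*T2(*q),35) for q in((388,234),(540,226),(392,298),(545,288))])
print("rack pots",*[ray("top",*T1(*q),90) for q in((303,287),(374,287))])
print("rack ends",*[ray("top",*T1(*q),46) for q in((270,289),(422,284))])
print("stand",ray("top",*T1(706,284),30))
print("plate",*[ray("top",*T1(*q),2) for q in((738,248),(738,314))])
print("knob",ray("top",*T1(463,288),184))
print("marker",*[ray("top",*T1(*q),16) for q in((83,210),(93,355))])
print("tweezers",*[ray("top",*T1(*q),8) for q in((206,225),(209,320))],*[ray("scene",*S1(*q),5) for q in((160,407),(248,497))])
print("marker s",*[ray("scene",*S1(*q),8) for q in((52,495),(155,600))])
a=cv2.imread("pics/top0.png");crop(a,205,205,295,235,8,"t3.png")
a=cv2.imread("pics/scene0.png");crop(a,240,185,310,260,8,"s3.png")
```

```text
needle [ 530.5 -946.3    4. ] [  430.7 -1003.6     4. ] [  402.2 -1018.1     4. ]
needle top px [534.9 213.5]
tray [ 557.6 -367.6   14. ] [ 564.2 -503.    14. ] [ 413.6 -510.2   14. ] [ 407.1 -375.6   14. ]
combs top [ 509.3 -366.9   35. ] [ 514.1 -500.4   35. ] [ 453.4 -368.8   35. ] [ 459.8 -502.9   35. ]
rack pots [474.6 294.2  90. ] [473.6 234.1  90. ]
rack ends [473.  330.2  46. ] [475.2 198.2  46. ]
stand [470.9 -49.2  30. ]
plate [502.2 -79.3   2. ] [443.5 -78.2   2. ]
knob [472.2 150.8 184. ]
marker [545.4 500.8  16. ] [417.4 492.   16. ]
tweezers [530.5 393.7   8. ] [446.3 391.4   8. ] [546.7 398.3   5. ] [435.6 393.8   5. ]
marker s [542.  504.1   8. ] [418.8 493.6   8. ]
```

View pics/t3.png

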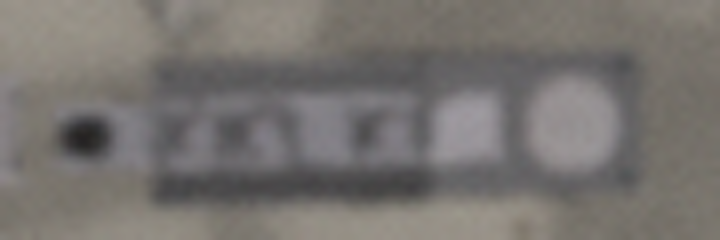

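View pics/s3.png

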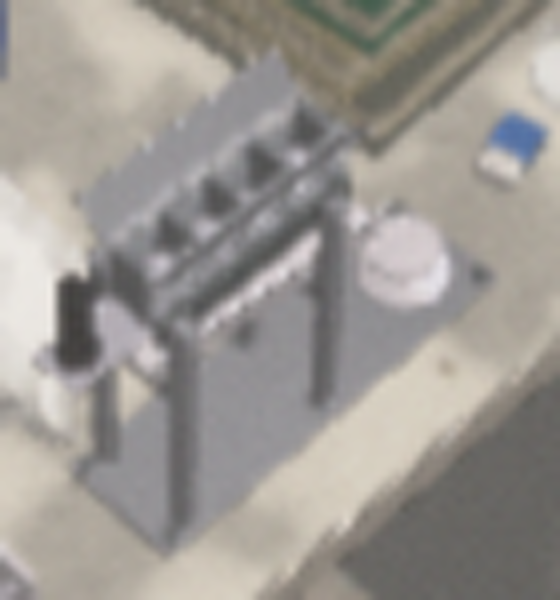

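Run:
```python
from h import *
np.set_printoptions(precision=1,suppress=True)
t=cv2.imread("pics/top0.png");s=cv2.imread("pics/scene0.png")
for k,y in enumerate((31,57,83,109)):
    for z in(150,190): print(k+1,z,"top t3:",(proj("top",(472,y,z))-[205,205])*8,"s3:",(proj("scene",(472,y,z))-[240,185])*8)
big=cv2.resize(t[205:235,205:295],None,fx=8,fy=8,interpolation=cv2.INTER_LINEAR)
g=cv2.cvtColor(s[185:240,245:290],cv2.COLOR_BGR2GRAY)
g=cv2.resize(g,None,fx=14,fy=10.9,interpolation=cv2.INTER_CUBIC)
g=cv2.createCLAHE(4,(4,4)).apply(g);cv2.imwrite("pics/s4.png",g)
g=cv2.cvtColor(t[212:232,220:262],cv2.COLOR_BGR2GRAY)
g=cv2.resize(g,None,fx=18,fy=18,interpolation=cv2.INTER_CUBIC)
g=cv2.normalize(g,None,0,255,cv2.NORM_MINMAX);cv2.imwrite("pics/t4.png",g)
for z in(150,): print([((proj("top",(472,y,z))-[220,212])*18) for y in (31,57,83,109)])
```

```text
1 150 top t3: [386.4 130.8] s3: [289.4 165. ]
1 190 top t3: [385.4 131.6] s3: [292.2 102.2]
2 150 top t3: [322.8 131.9] s3: [245.1 199.2]
2 190 top t3: [320.1 132.7] s3: [246.7 136.7]
3 150 top t3: [259.1 132.9] s3: [199.9 234.1]
3 190 top t3: [254.9 133.8] s3: [200.4 171.9]
4 150 top t3: [195.4 134. ] s3: [153.8 269.7]
4 190 top t3: [189.6 134.9] s3: [153.  207.8]
[array([599.5, 168.3]), array([456.2, 170.7]), array([312.9, 173.1]), array([169.7, 175.5])]
```

View pics/s4.png

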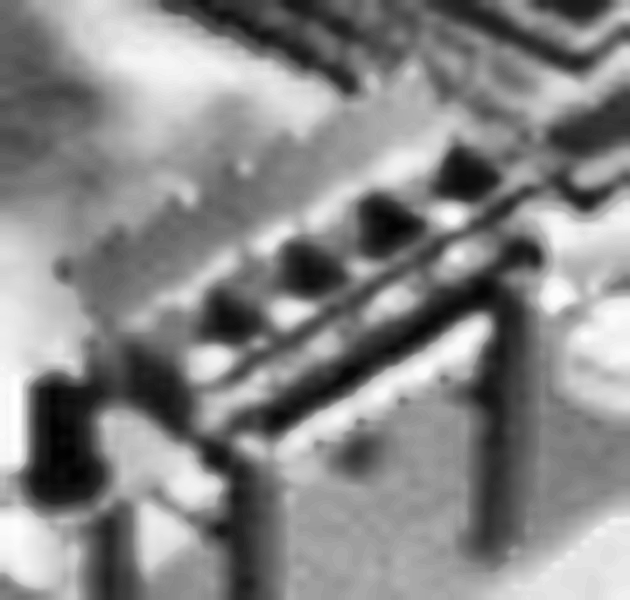

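View pics/t4.png

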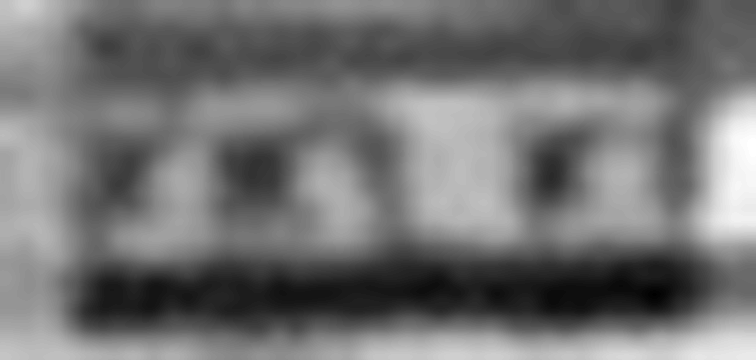

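```bash
cat >> h.py <<'E'
from scipy.spatial.transform import Rotation as Rn
def to(x,y,z,ang=None):
    s=ctrl.sense();q=s["ee_rot"];R=Rn.from_quat([q[1],q[2],q[3],q[0]]).as_matrix()
    d=R.T@(np.array([x,y,z])-s["eef_pos"])/10
    a=np.degrees(np.arctan2(R[1,1],R[0,1]))
    print("t",round(s["time_s"],2),"pos",s["eef_pos"].round(1),"jaw",a.round(2),"tilt",R[:,2].round(3),"F",s["force"].round(1),"grip",round(s["grip_width"]*85,1),"j",s["joints"].round(2))
    print("tool delta cm",d.round(2),"turn" ,None if ang is None else round(a-ang,2))
E
python3 - <<'E'
from h import *
np.set_printoptions(precision=1,suppress=True)
print("stand",ray("scene",290.6,215.6,28))
def S1(x,y): return 140+x/4,180+y/4
print("pots",*[ray("scene",*S1(*q),90) for q in((301,338),(362,294))])
print("knob",ray("scene",240+75/8,185+285/8,184))
to(474.5,294,200,0)
E
```

```text
stand [469.5 -47.   28. ]
pots [472.  299.5  90. ] [469.  239.4  90. ]
knob [469.1 153.6 184. ]
t 0.1 pos [137.8 506.4 230.8] jaw 74.77 tilt [-0. -0. -1.] F [ 0.5 -0.   0.5] grip 85.3 j [ 1.1  0.3  1.5  0.   1.3 -0.2]
tool delta cm [-38.1 -11.6   3.1] turn 74.77
```

Call:
move_arm --pt "0 0 0 0 0 8.3" --pt "0 0 0 0 0 8.3" --pt "0 0 0 0 0 8.3" --pt "0 0 0 0 0 8.3" --pt "0 0 0 0 0 8.3" --pt "0 0 0 0 0 8.3" --pt "0 0 0 0 0 8.3" --pt "0 0 0 0 0 8.3" --pt "0 0 0 0 0 8.37" --pt "0 0 0 0 0 0" --grip 8.5

```text
time_s: 1.1
eef_pos: [137.8, 506.4, 231.0]
ee_rot: [0.0, 0.708, 0.707, -0.0]
force: [0.1, 0.9, 1.2]
grip_width: 0.996
```

Run:
```python
from h import *
to(473,295,180,0)
```

```text
t 1.1 pos [137.8 506.4 231. ] jaw -0.07 tilt [-0.    -0.001 -1.   ] F [0.1 0.9 1.2] grip 84.7 j [ 1.08  0.31  1.5  -0.    1.33  1.08]
tool delta cm [-21.1   33.54   5.1 ] turn -0.07
```

Call:
move_arm --pt "-2.1 3.35 0.5 0 0 0" --pt "-2.1 3.35 0.5 0 0 0" --pt "-2.1 3.35 0.5 0 0 0" --pt "-2.1 3.35 0.5 0 0 0" --pt "-2.1 3.35 0.5 0 0 0" --pt "-2.1 3.35 0.5 0 0 0" --pt "-2.1 3.35 0.5 0 0 0" --pt "-2.1 3.35 0.5 0 0 0" --pt "-2.1 3.35 0.5 0 0 0" --pt "-2.1 3.35 0.5 0 0 0"

```text
time_s: 2.1
eef_pos: [474.1, 295.4, 180.9]
ee_rot: [-0.0, 0.706, 0.709, -0.0]
force: [0.3, -0.1, -0.1]
grip_width: 0.994
```

Run:
```python
from h import *
to(473,295,180,0)
a=eyes.capture("scene");cv2.imwrite("pics/s5f.png",a);crop(a,140,150,340,300,4,"s5.png")
a=eyes.capture("top");cv2.imwrite("pics/t5f.png",a);crop(a,100,150,300,245,4,"t5.png")
```

```text
t 2.1 pos [474.1 295.4 180.9] jaw 0.25 tilt [-0. -0. -1.] F [ 0.3 -0.1 -0.1] grip 84.5 j [0.35 0.43 1.47 0.   1.25 0.34]
tool delta cm [-0.04 -0.11  0.09] turn 0.25
```

View pics/s5.png

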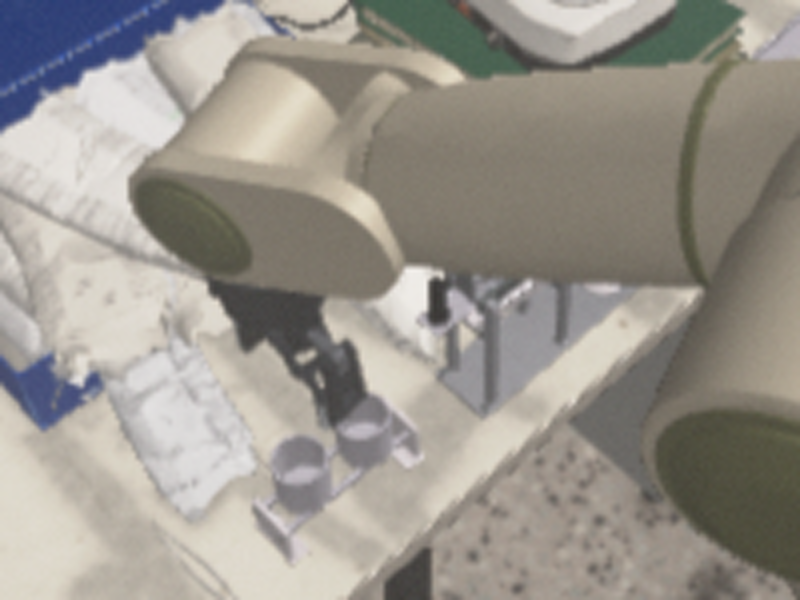

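View pics/t5.png

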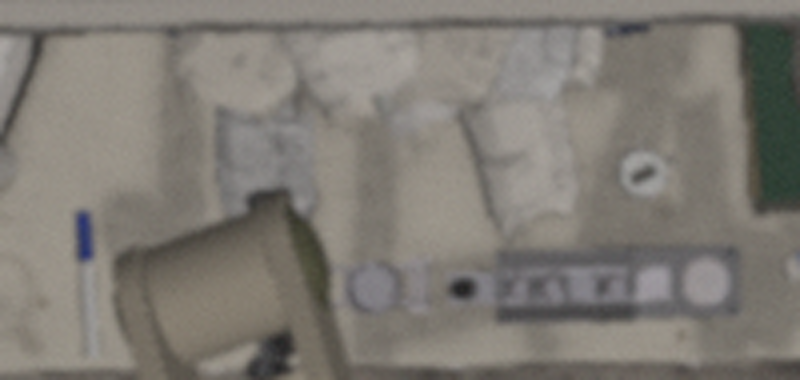

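Call:
move_arm --pt "0 -0.1 1.9 0 0 0" --pt "0 0 1.9 0 0 0" --pt "0 0 1.9 0 0 0" --pt "0 0 1.9 0 0 0" --pt "0 0 1.9 0 0 0" --pt "0 0 1.9 0 0 0" --pt "0 0 1.3 0 0 0" --pt "0 0 0 0 0 0" --pt "0 0 0 0 0 0" --pt "0 0 0 0 0 0"

```text
time_s: 3.2
eef_pos: [472.4, 296.9, 55.3]
ee_rot: [0.0, 0.707, 0.707, 0.001]
force: [-0.6, -0.2, -0.7]
grip_width: 0.997
```

Run:
```python
from h import *
to(473,295,54,0)
a=eyes.capture("scene");crop(a,170,220,270,295,8,"s6.png")
```

```text
t 3.2 pos [472.4 296.9  55.3] jaw 0.04 tilt [ 0.002  0.001 -1.   ] F [-0.6 -0.2 -0.7] grip 84.7 j [0.35 0.58 1.6  0.   0.96 0.35]
tool delta cm [-0.19  0.06  0.13] turn 0.04
```

View pics/s6.png

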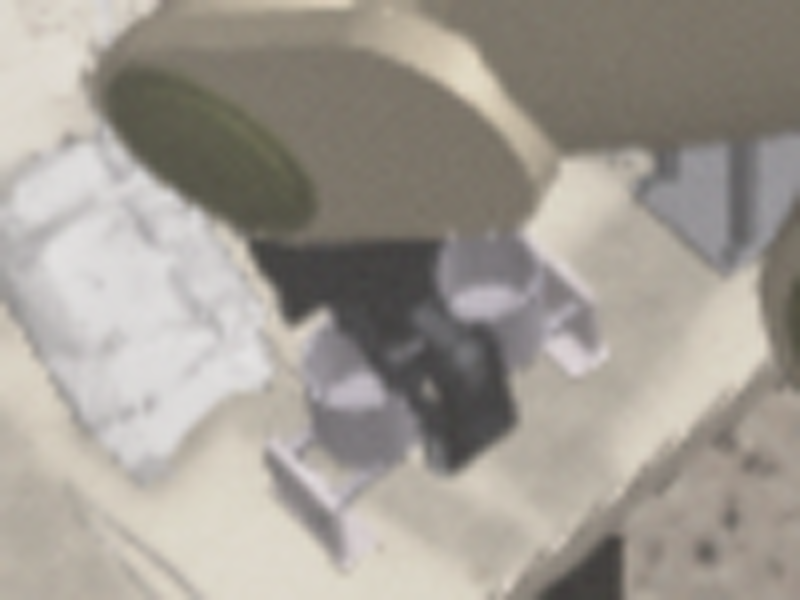

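Run:
```python
from h import *
for X in ((425,297,55),(425,297,95),(472,297,90),(472,297,40),(472,237,90)): print(X,(proj("scene",X)-[170,220])*8)
```

```text
(425, 297, 55) [452.30173362 474.09812783]
(425, 297, 95) [444.14684502 423.84365248]
(472, 297, 90) [366.95570082 352.03099731]
(472, 297, 40) [379.39429406 415.34317491]
(472, 237, 90) [483.55802109 259.7500031 ]
```

Call:
move_arm --pt "0 0.05 0.1 0 0 0" --pt "0 0 0 0 0 0" --pt "0 0 0 0 0 0" --pt "0 0 0 0 0 0" --pt "0 0 0 0 0 0" --pt "0 0 0 0 0 0" --pt "0 0 0 0 0 0" --pt "0 0 0 0 0 0" --pt "0 0 0 0 0 0" --pt "0 0 0 0 0 0" --grip 3.5 --newtons 35

```text
time_s: 4.25
eef_pos: [472.6, 296.6, 53.8]
ee_rot: [0.0, 0.707, 0.707, 0.0]
force: [-0.7, -0.3, 5.4]
grip_width: 0.54
```

Run:
```python
from h import *
to(473,295,54,0)
```

```text
t 4.25 pos [472.6 296.6  53.8] jaw 0.0 tilt [ 0.001  0.    -1.   ] F [-0.7 -0.3  5.4] grip 45.9 j [ 0.35  0.58  1.6  -0.    0.96  0.35]
tool delta cm [-0.16  0.04 -0.02] turn 0.0
```

Call:
move_arm --pt "0 0 -1.5 0 0 0" --pt "0 0 -2.5 0 0 0" --pt "0 0 -2.5 0 0 0" --pt "0 0 -2.5 0 0 0" --pt "-2 -2.5 -1 0 0 0" --pt "-3 -3 0 0 0 0" --pt "-3 -3 0 0 0 0" --pt "-4 -2.5 0 0 0 0" --pt "-4 0 0 0 0 0" --pt "-4 0 0 0 0 0"

```text
time_s: 5.25
eef_pos: [361.6, 95.4, 153.3]
ee_rot: [0.0, 0.707, 0.708, 0.0]
force: [1.4, -0.1, -0.2]
grip_width: 0.538
```

Run:
```python
from h import *
to(360,-48,150,0)
```

```text
t 5.25 pos [361.6  95.4 153.3] jaw 0.06 tilt [ 0. -0. -1.] F [ 1.4 -0.1 -0.2] grip 45.7 j [-0.06  0.07  2.02 -0.    1.05 -0.06]
tool delta cm [-14.34  -0.18   0.33] turn 0.06
```

Call:
move_arm --pt "-3.5 0 0 0 0 0" --pt "-3.5 0 0 0 0 0" --pt "-3.5 0 0 0 0 0" --pt "-3 0.8 0 0 0 0" --pt "-0.8 2 0 0 0 0" --pt "0 2.5 0 0 0 0" --pt "0 2.5 0 0 0 0" --pt "0 2 0 0 0 0" --pt "0 1 0 0 0 0" --pt "0 0 0 0 0 0"

```text
time_s: 6.25
eef_pos: [470.7, -46.4, 152.9]
ee_rot: [-0.0, 0.707, 0.707, -0.0]
force: [-0.1, 0.3, 0.4]
grip_width: 0.54
```

Run:
```python
from h import *
to(471,-48,60,0)
a=eyes.capture("scene");crop(a,230,150,330,225,8,"s7.png")
```

```text
t 6.25 pos [470.7 -46.4 152.9] jaw 0.03 tilt [-0.001  0.    -1.   ] F [-0.1  0.3  0.4] grip 45.9 j [-0.35  0.28  1.76 -0.    1.1  -0.35]
tool delta cm [-0.16  0.04  9.29] turn 0.03
```

View pics/s7.png

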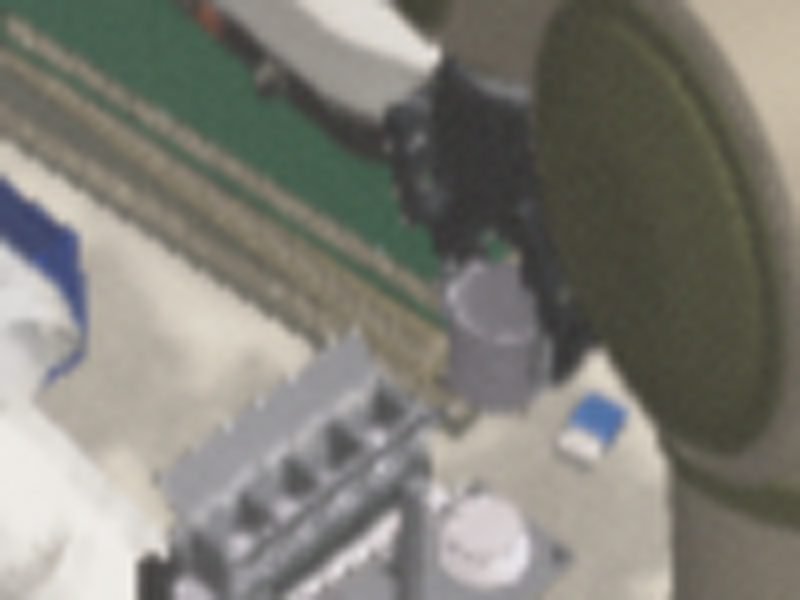

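Run:
```python
from h import *
print(ray("scene",230+497/8,150+300/8,189),ray("scene",230+497/8,150+312/8,189)); print((proj("scene",(470.7,-46.4,189))-[230,150])*8)
print((proj("scene",(470.7,-48,28))-[230,150])*8,(proj("scene",(470.7,-46.4,139))-[230,150])*8)
```

```text
[467.80908404 -38.68975516 189.        ] [463.2767317  -33.76318988 189.        ]
[504.4646577  286.71806364]
[484.35937929 521.99751986] [497.00234278 365.44958605]
```

Call:
move_arm --pt "-0.15 0 1.5 0 0 0" --pt "0 0 2 0 0 0" --pt "0 0 2 0 0 0" --pt "0 0 2 0 0 0" --pt "0 0 1.5 0 0 0" --pt "0 0 1 0 0 0" --pt "0 0 0.6 0 0 0" --pt "0 0 0.3 0 0 0" --pt "0 0 0 0 0 0" --pt "0 0 0 0 0 0"

```text
time_s: 7.3
eef_pos: [470.7, -48.0, 44.8]
ee_rot: [0.0, 0.707, 0.707, 0.0]
force: [-0.0, 0.3, -0.9]
grip_width: 0.539
```

Run:
```python
from h import *
to(471,-48,42,0)
a=eyes.capture("scene");crop(a,230,150,330,225,8,"s8.png")
```

```text
t 7.3 pos [470.7 -48.   44.8] jaw 0.0 tilt [ 0.001 -0.    -1.   ] F [-0.   0.3 -0.9] grip 45.8 j [-0.35  0.45  1.86 -0.    0.83 -0.35]
tool delta cm [0.   0.03 0.28] turn 0.0
```

View pics/s8.png

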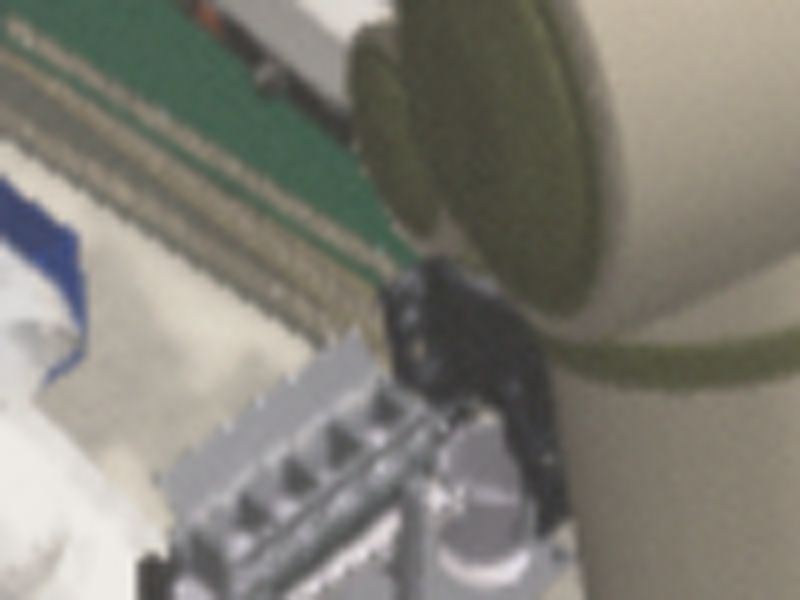

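Call:
move_arm --pt "0 0 0.1 0 0 0" --pt "0 0 0.1 0 0 0" --pt "0 0 0.05 0 0 0" --pt "0 0 0 0 0 0" --pt "0 0 0 0 0 0" --pt "0 0 0 0 0 0" --pt "0 0 0 0 0 0" --pt "0 0 0 0 0 0" --pt "0 0 0 0 0 0" --pt "0 0 0 0 0 0"

```text
time_s: 8.35
eef_pos: [470.4, -47.9, 41.8]
ee_rot: [-0.0, 0.707, 0.707, -0.0]
force: [0.6, -0.4, -0.9]
grip_width: 0.54
```

Call:
move_arm --pt "0 0 0.1 0 0 0" --pt "0 0 0 0 0 0" --pt "0 0 0 0 0 0" --pt "0 0 0 0 0 0" --pt "0 0 0 0 0 0" --pt "0 0 0 0 0 0" --pt "0 0 0 0 0 0" --pt "0 0 0 0 0 0" --pt "0 0 0 0 0 0" --pt "0 0 0 0 0 0"

```text
time_s: 9.35
eef_pos: [470.5, -48.0, 41.7]
ee_rot: [0.0, 0.707, 0.707, -0.0]
force: [-3.4, 1.6, 12.0]
grip_width: 0.537
```

Contact felt (12 N). Release, opening wide, then rise.

Call:
move_arm --pt "0 0 -0.05 0 0 0" --pt "0 0 0 0 0 0" --pt "0 0 0 0 0 0" --pt "0 0 0 0 0 0" --pt "0 0 0 0 0 0" --pt "0 0 0 0 0 0" --pt "0 0 0 0 0 0" --pt "0 0 -1 0 0 0" --pt "0 0 -2 0 0 0" --pt "0 0 -2 0 0 0" --grip 8

```text
time_s: 10.35
eef_pos: [470.4, -47.9, 92.5]
ee_rot: [-0.0, 0.707, 0.707, -0.0]
force: [-0.1, -0.2, -0.1]
grip_width: 0.935
```

Run:
```python
from h import *
to(471,140,260,0)
a=eyes.capture("scene");crop(a,230,150,330,225,8,"s9.png")
```

```text
t 10.35 pos [470.4 -47.9  92.5] jaw -0.0 tilt [-0.  0. -1.] F [-0.1 -0.2 -0.1] grip 79.5 j [-0.35  0.37  1.82 -0.    0.95 -0.35]
tool delta cm [ 18.79   0.06 -16.75] turn -0.0
```

View pics/s9.png

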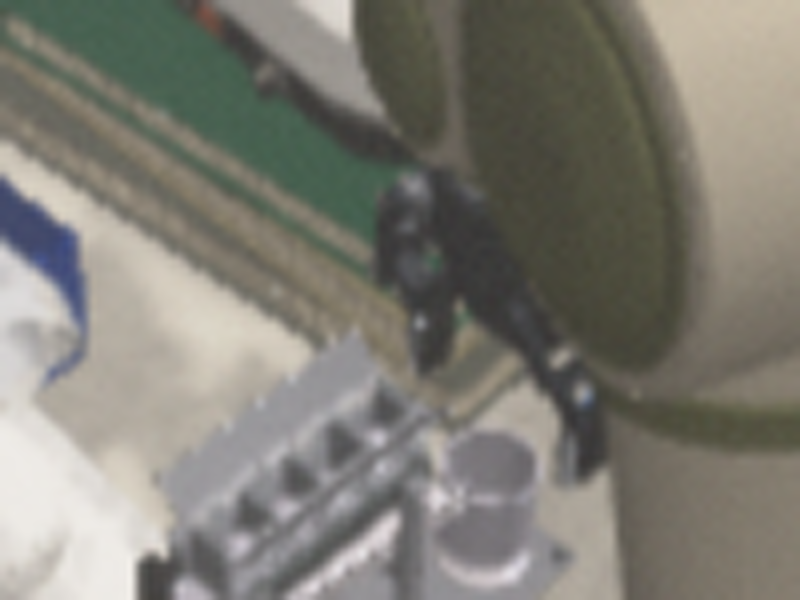

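Call:
move_arm --pt "0 0 -3 0 0 0" --pt "0 0 -4 0 0 0" --pt "0 0 -4 0 0 0" --pt "1 0 -3 0 0 0" --pt "3 0 0 0 0 0" --pt "4 0 0 0 0 0" --pt "4 0 0 0 0 0" --pt "4 0 0 0 0 0" --pt "3 0 0 0 0 0" --pt "0.9 0.1 0 0 0 0" --grip 5

```text
time_s: 11.4
eef_pos: [470.9, 153.4, 231.6]
ee_rot: [-0.0, 0.706, 0.708, 0.0]
force: [-0.0, 0.6, -0.4]
grip_width: 0.583
```

Run:
```python
from h import *
to(471.5,152,147,0)
a=eyes.capture("scene");crop(a,200,130,300,230,6,"s10.png")
print((proj("scene",(471.5,152,184))-[200,130])*6,(proj("scene",(471.5,152,232))-[200,130])*6)
```

```text
t 11.4 pos [470.9 153.4 231.6] jaw 0.17 tilt [ 0.  0. -1.] F [-0.   0.6 -0.4] grip 49.6 j [0.08 0.25 1.58 0.   1.31 0.07]
tool delta cm [-0.14  0.06  8.46] turn 0.17
[295.41190563 539.30523381] [292.6046584  481.19303427]
```

View pics/s10.png

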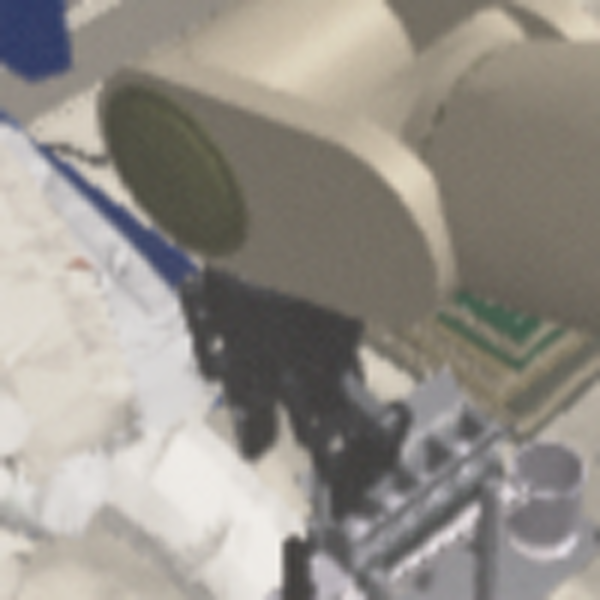

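Call:
move_arm --pt "-0.1 0.05 1.2 0 0 0" --pt "0 0 1.5 0 0 0" --pt "0 0 1.5 0 0 0" --pt "0 0 1.5 0 0 0" --pt "0 0 1.5 0 0 0" --pt "0 0 1.2 0 0 0" --pt "0 0 0 0 0 0" --pt "0 0 0 0 0 0" --pt "0 0 0 0 0 0" --pt "0 0 0 0 0 0"

```text
time_s: 12.45
eef_pos: [472.2, 150.0, 147.9]
ee_rot: [0.0, 0.707, 0.707, 0.0]
force: [-0.2, -0.7, -0.1]
grip_width: 0.586
```

Run:
```python
from h import *
to(471.5,152,147,0)
a=eyes.capture("scene");crop(a,200,130,300,230,6,"s11.png")
```

```text
t 12.45 pos [472.2 150.  147.9] jaw -0.0 tilt [ 0.001  0.    -1.   ] F [-0.2 -0.7 -0.1] grip 49.8 j [ 0.07  0.33  1.7  -0.    1.11  0.07]
tool delta cm [ 0.2  -0.07  0.09] turn -0.0
```

View pics/s11.png

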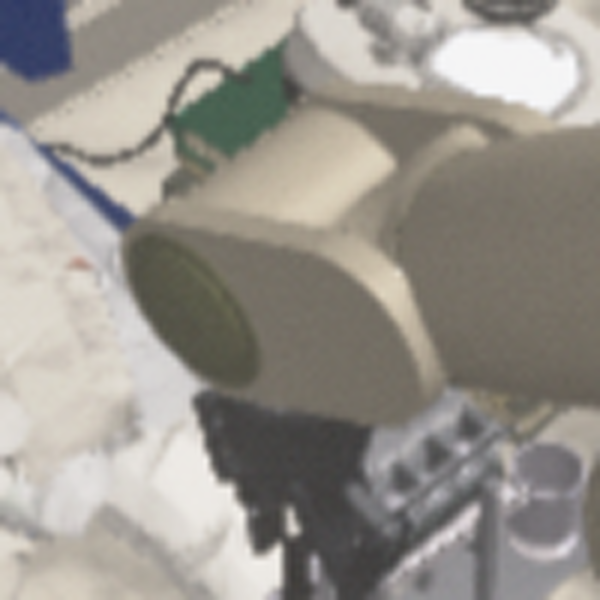

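Call:
move_arm --pt "0.15 0 0 0 0 0" --pt "0 0 0 0 0 0" --pt "0 0 0 0 0 0" --pt "0 0 0 0 0 0" --pt "0 0 0 0 0 0" --pt "0 0 0 0 0 0" --pt "0 0 0 0 0 0" --pt "0 0 0 0 0 0" --pt "0 0 0 0 0 0" --pt "0 0 0 0 0 0" --grip 0.8 --newtons 50

```text
time_s: 13.5
eef_pos: [472.0, 151.7, 147.5]
ee_rot: [0.0, 0.707, 0.707, 0.0]
force: [-0.3, 2.0, 5.2]
grip_width: 0.173
```

Run:
```python
from h import *
to(471.5,152,147,0)
```

```text
t 13.5 pos [472.  151.7 147.5] jaw 0.0 tilt [ 0.  0. -1.] F [-0.3  2.   5.2] grip 14.7 j [0.07 0.33 1.7  0.   1.11 0.07]
tool delta cm [ 0.03 -0.05  0.05] turn 0.0
```

Call:
move_arm --pt "0.5 0 0 0 0 0" --pt "0.5 0 0 0 0 0" --pt "0.5 0 0 0 0 0" --pt "0.5 0 0 0 0 0" --pt "0.5 0 0 0 0 0" --pt "0.5 0 0 0 0 0" --pt "0 0 0 0 0 0" --pt "0 0 0 0 0 0" --pt "0 0 0 0 0 0" --pt "0 0 0 0 0 0"

```text
time_s: 14.5
eef_pos: [471.8, 181.6, 147.5]
ee_rot: [-0.0, 0.707, 0.707, -0.0]
force: [-2.1, 2.2, 5.7]
grip_width: 0.172
```

Run:
```python
from h import *
to(471.5,152,147,0)
a=eyes.capture("scene");crop(a,225,170,325,245,8,"s12.png")
a=eyes.capture("top");crop(a,205,205,295,235,8,"t12.png")
```

```text
t 14.5 pos [471.8 181.6 147.5] jaw 0.01 tilt [-0.  0. -1.] F [-2.1  2.2  5.7] grip 14.6 j [0.14 0.35 1.67 0.   1.11 0.14]
tool delta cm [-2.96 -0.03  0.05] turn 0.01
```

View pics/s12.png

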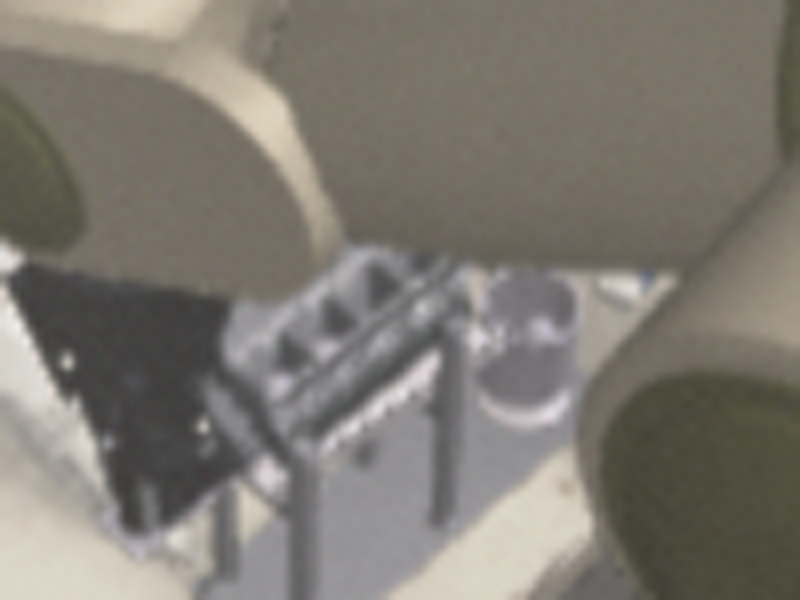

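View pics/t12.png

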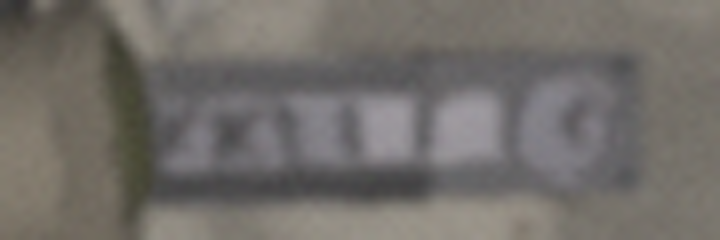

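Call:
move_arm --pt "-0.6 0 0 0 0 0" --pt "-0.6 0 0 0 0 0" --pt "-0.6 0 0 0 0 0" --pt "-0.6 0 0 0 0 0" --pt "-0.5 0 0 0 0 0" --pt "-0.2 0 0 0 0 0" --pt "0 0 0 0 0 0" --pt "0 0 0 0 0 0" --pt "0 0 0 0 0 0" --pt "0 0 0 0 0 0"

```text
time_s: 15.6
eef_pos: [472.1, 151.6, 147.5]
ee_rot: [-0.0, 0.707, 0.707, 0.001]
force: [0.7, 10.0, 5.7]
grip_width: 0.167
```

Run:
```python
from h import *
to(471.5,152,147,0)
a=eyes.capture("scene");crop(a,225,170,325,245,8,"s13.png")
a=eyes.capture("top");crop(a,205,205,295,235,8,"t13.png")
```

```text
t 15.6 pos [472.1 151.6 147.5] jaw -0.01 tilt [ 0.001  0.002 -1.   ] F [ 0.7 10.   5.7] grip 14.2 j [0.07 0.33 1.7  0.   1.1  0.07]
tool delta cm [ 0.04 -0.06  0.05] turn -0.01
```

View pics/s13.png

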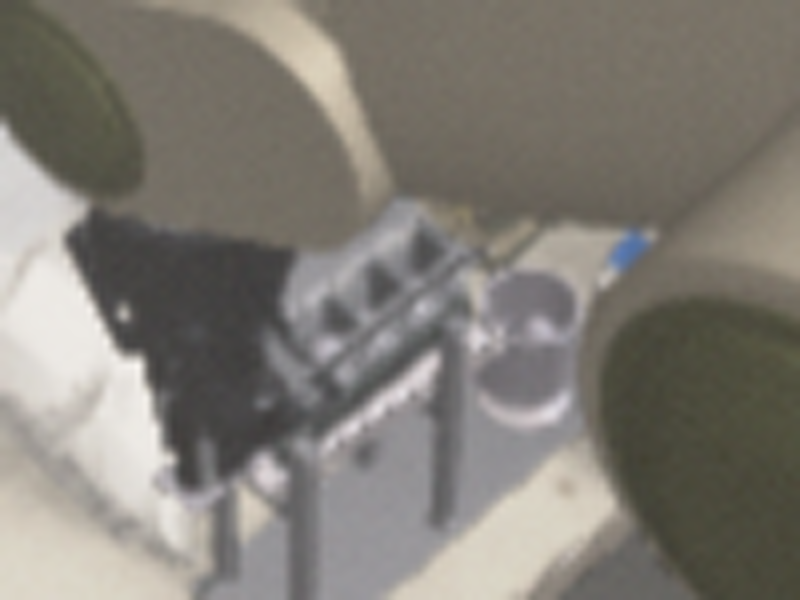

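View pics/t13.png

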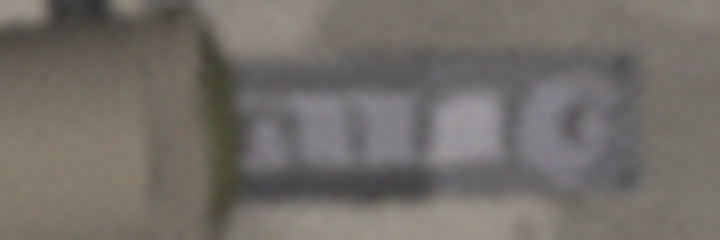

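Call:
move_arm --pt "0 0 0 0 0 0" --pt "0 0 0 0 0 0" --pt "0 0 0 0 0 0" --pt "0 0 0 0 0 0" --pt "0 0 -2 0 0 0" --pt "0 0 -3 0 0 0" --pt "0 0 -3 0 0 0" --pt "0 0 -2 0 0 0" --pt "-2 0 0 0 0 0" --pt "-3 0 0 0 0 0" --grip 5

```text
time_s: 16.7
eef_pos: [471.9, 100.6, 247.7]
ee_rot: [0.0, 0.706, 0.708, 0.0]
force: [0.1, -0.9, -0.0]
grip_width: 0.583
```

Call:
move_arm --pt "-3.5 0 0 0 0 0" --pt "-4 0 0 0 0 0" --pt "-4 0 0 0 0 0" --pt "-2.5 0 0 0 0 0" --pt "-1 0 0 0 0 0" --pt "0 0 2 0 0 0" --pt "0 0 3 0 0 0" --pt "0 0 3 0 0 0" --pt "0 0 3 0 0 0" --pt "0 0 1 0 0 0" --grip 8.5

```text
time_s: 17.7
eef_pos: [470.7, -48.4, 124.9]
ee_rot: [-0.002, 0.707, 0.707, -0.001]
force: [0.4, 0.9, -1.4]
grip_width: 0.992
```

Run:
```python
from h import *
to(470.5,-48,42,0)
a=eyes.capture("scene");crop(a,225,170,325,245,8,"s14.png")
```

```text
t 17.7 pos [470.7 -48.4 124.9] jaw 0.03 tilt [-0.004  0.002 -1.   ] F [ 0.4  0.9 -1.4] grip 84.3 j [-0.35  0.32  1.79  0.    1.04 -0.35]
tool delta cm [0.03 0.02 8.29] turn 0.03
```

View pics/s14.png

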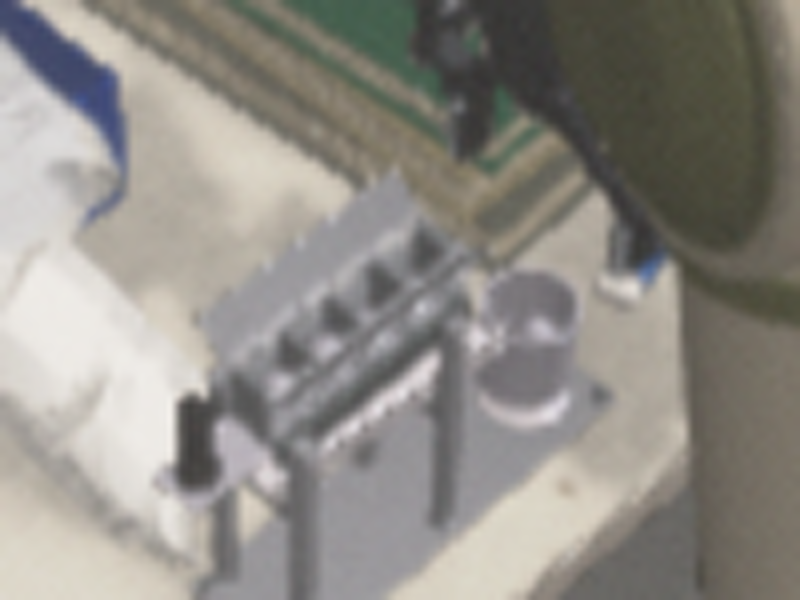

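Call:
move_arm --pt "0 0 1.5 0 0 0" --pt "0 0 1.8 0 0 0" --pt "0 0 1.8 0 0 0" --pt "0 0 1.6 0 0 0" --pt "0 0 1 0 0 0" --pt "0 0 0.4 0 0 0" --pt "0 0 0.1 0 0 0" --pt "0 0 0 0 0 0" --pt "0 0 0 0 0 0" --pt "0 0 0 0 0 0"

```text
time_s: 18.75
eef_pos: [472.2, -49.5, 45.8]
ee_rot: [0.0, 0.707, 0.707, 0.0]
force: [-0.4, 0.4, 0.1]
grip_width: 0.995
```

Call:
move_arm --pt "0 0 0 0 0 0" --pt "0 0 0 0 0 0" --pt "0 0 0 0 0 0" --pt "0 0 0 0 0 0" --pt "0 0 0 0 0 0" --pt "0 0 0 0 0 0" --pt "0 0 0 0 0 0" --pt "0 0 0 0 0 0" --pt "0 0 0 0 0 0" --pt "0 0 0 0 0 0" --grip 3.5 --newtons 35

```text
time_s: 19.75
eef_pos: [472.0, -49.4, 45.6]
ee_rot: [0.0, 0.707, 0.707, 0.0]
force: [-2.3, 0.5, 5.0]
grip_width: 0.533
```

Run:
```python
from h import *
to(360,-48,150,0)
```

```text
t 19.75 pos [472.  -49.4  45.6] jaw 0.01 tilt [ 0. -0. -1.] F [-2.3  0.5  5. ] grip 45.3 j [-0.35  0.45  1.85 -0.    0.84 -0.35]
tool delta cm [  0.14 -11.2  -10.44] turn 0.01
```

Call:
move_arm --pt "0 0 -1 0 0 0" --pt "0 0 -2 0 0 0" --pt "0 0 -2.5 0 0 0" --pt "0 -1 -2.5 0 0 0" --pt "0 -2 -2 0 0 0" --pt "0 -2.5 0 0 0 0" --pt "0 -2.5 0 0 0 0" --pt "1 -2 0 0 0 0" --pt "2 -1 0 0 0 0" --pt "3 0 0 0 0 0"

```text
time_s: 20.75
eef_pos: [361.0, 10.6, 145.8]
ee_rot: [0.0, 0.708, 0.706, 0.0]
force: [0.1, -0.4, -0.5]
grip_width: 0.536
```

Call:
move_arm --pt "3.5 0 0 0 0 0" --pt "3.5 0 0 0 0 0" --pt "3.5 0 0 0 0 0" --pt "3.5 0 0 0 0 0" --pt "3.5 0.8 0 0 0 0" --pt "3 2 0 0 0 0" --pt "3 2.5 0 0 0 0" --pt "2.5 2.5 0 0 0 0" --pt "1.5 2 0 0 0 0" --pt "1 1 0 0 0 0"

```text
time_s: 21.75
eef_pos: [471.0, 296.6, 145.4]
ee_rot: [0.0, 0.707, 0.707, 0.0]
force: [-0.1, -0.9, -0.8]
grip_width: 0.536
```

Run:
```python
from h import *
to(473,295,57.6,0)
```

```text
t 21.75 pos [471.  296.6 145.4] jaw 0.04 tilt [ 0.  0. -1.] F [-0.1 -0.9 -0.8] grip 45.6 j [ 0.35  0.46  1.52 -0.    1.16  0.35]
tool delta cm [-0.16  0.2   8.78] turn 0.04
```

Call:
move_arm --pt "0 0.15 1.5 0 0 0" --pt "0 0 2 0 0 0" --pt "0 0 2 0 0 0" --pt "0 0 1.8 0 0 0" --pt "0 0 0.8 0 0 0" --pt "0 0 0.4 0 0 0" --pt "0 0 0.1 0 0 0" --pt "0 0 0.1 0 0 0" --pt "0 0 0 0 0 0" --pt "0 0 0 0 0 0"

```text
time_s: 22.75
eef_pos: [471.6, 295.6, 58.8]
ee_rot: [0.0, 0.707, 0.707, 0.0]
force: [-0.1, 0.0, -1.2]
grip_width: 0.534
```

Call:
move_arm --pt "0 0 0.05 0 0 0" --pt "0 0 0.05 0 0 0" --pt "0 0 0.05 0 0 0" --pt "0 0 0.05 0 0 0" --pt "0 0 0 0 0 0" --pt "0 0 0 0 0 0" --pt "0 0 0 0 0 0" --pt "0 0 0 0 0 0" --pt "0 0 0 0 0 0" --pt "0 0 0 0 0 0"

```text
time_s: 23.75
eef_pos: [471.6, 295.7, 57.6]
ee_rot: [0.0, 0.707, 0.707, 0.0]
force: [-5.0, -3.0, 11.4]
grip_width: 0.535
```

Contact at 57.6 (expected height). Release, rise, and go over the second pot (y ≈ 235).

Call:
move_arm --pt "0 0 -0.05 0 0 0" --pt "0 0 0 0 0 0" --pt "0 0 0 0 0 0" --pt "0 0 0 0 0 0" --pt "0 0 0 0 0 0" --pt "0 0 0 0 0 0" --pt "0 0 -1.5 0 0 0" --pt "0 0 -3 0 0 0" --pt "0 0 -3 0 0 0" --pt "0 0 -2 0 0 0" --grip 8.5

```text
time_s: 24.75
eef_pos: [471.8, 295.8, 153.9]
ee_rot: [0.0, 0.707, 0.707, 0.001]
force: [1.1, -0.1, -0.1]
grip_width: 0.993
```

Run:
```python
from h import *
to(473,236,54,0)
a=eyes.capture("scene");crop(a,150,200,250,275,8,"s15.png")
for X in ((472,296,90),(472,235,90)): print(X,(proj("scene",X)-[150,200])*8)
```

```text
t 24.75 pos [471.8 295.8 153.9] jaw 0.0 tilt [ 0.002  0.001 -1.   ] F [ 1.1 -0.1 -0.1] grip 84.4 j [0.35 0.45 1.51 0.   1.18 0.35]
tool delta cm [-5.98  0.1   9.98] turn 0.0
(472, 296, 90) [528.94479081 510.45679877]
(472, 235, 90) [647.3509614  416.74820775]
```

View pics/s15.png

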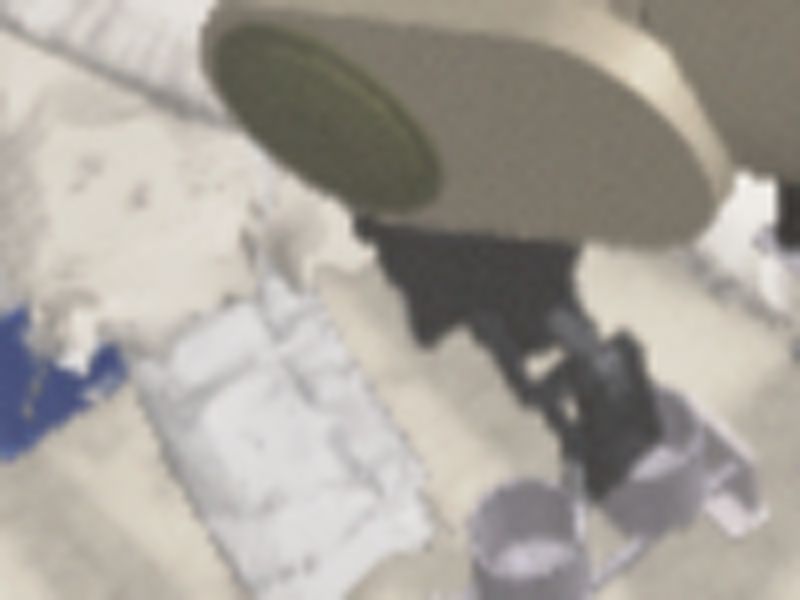

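Call:
move_arm --pt "-1.5 0 0 0 0 0" --pt "-2 0.05 0 0 0 0" --pt "-1.8 0.05 0 0 0 0" --pt "-0.7 0 1.3 0 0 0" --pt "0 0 2 0 0 0" --pt "0 0 2 0 0 0" --pt "0 0 2 0 0 0" --pt "0 0 1.5 0 0 0" --pt "0 0 0.9 0 0 0" --pt "0 0 0.2 0 0 0"

```text
time_s: 25.8
eef_pos: [471.6, 234.8, 51.4]
ee_rot: [-0.001, 0.707, 0.707, -0.001]
force: [0.4, 0.0, 0.2]
grip_width: 0.997
```

Run:
```python
from h import *
to(473,235,54,0)
a=eyes.capture("scene");crop(a,170,220,270,295,8,"s16.png")
```

```text
t 25.8 pos [471.6 234.8  51.4] jaw -0.02 tilt [-0.003 -0.001 -1.   ] F [0.4 0.  0.2] grip 84.8 j [ 0.24  0.53  1.69 -0.    0.92  0.24]
tool delta cm [ 0.02  0.14 -0.26] turn -0.02
```

View pics/s16.png

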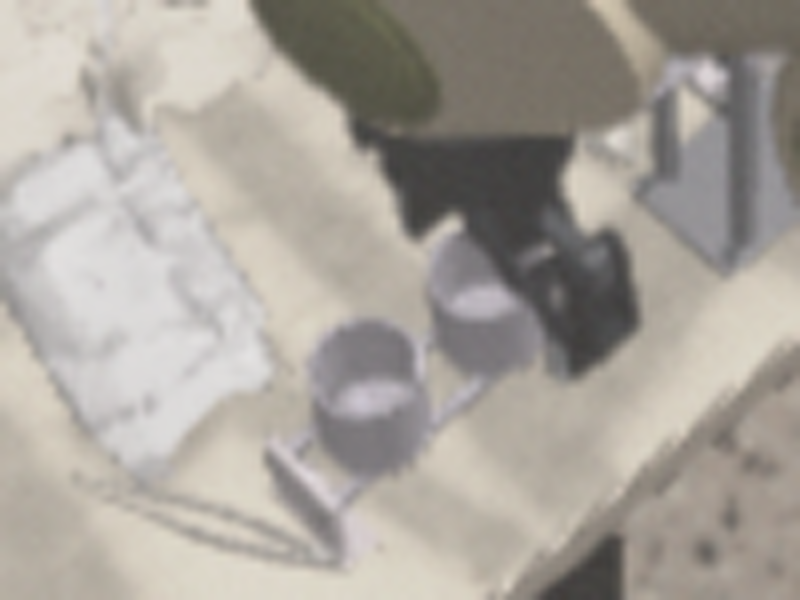

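Call:
move_arm --pt "0 0 -0.25 0 0 0" --pt "0 0 0 0 0 0" --pt "0 0 0 0 0 0" --pt "0 0 0 0 0 0" --pt "0 0 0 0 0 0" --pt "0 0 0 0 0 0" --pt "0 0 0 0 0 0" --pt "0 0 0 0 0 0" --pt "0 0 0 0 0 0" --pt "0 0 0 0 0 0" --grip 3.5 --newtons 35

```text
time_s: 26.85
eef_pos: [472.7, 235.7, 56.1]
ee_rot: [0.0, 0.707, 0.707, 0.0]
force: [-1.8, -0.8, 6.6]
grip_width: 0.521
```

Run:
```python
from h import *
to(360,-48,150,0)
```

```text
t 26.85 pos [472.7 235.7  56.1] jaw 0.01 tilt [ 0.001  0.    -1.   ] F [-1.8 -0.8  6.6] grip 44.3 j [ 0.24  0.53  1.69 -0.    0.93  0.24]
tool delta cm [-28.36 -11.27  -9.41] turn 0.01
```

Call:
move_arm --pt "0 0 -1.5 0 0 0" --pt "0 0 -2.5 0 0 0" --pt "0 0 -2.5 0 0 0" --pt "0 -1 -2 0 0 0" --pt "-1 -2 -1 0 0 0" --pt "-2 -2.5 0 0 0 0" --pt "-3 -2.5 0 0 0 0" --pt "-4 -2 0 0 0 0" --pt "-4 -1 0 0 0 0" --pt "-4 0 0 0 0 0"

```text
time_s: 27.85
eef_pos: [361.0, 54.6, 150.4]
ee_rot: [0.0, 0.707, 0.708, 0.0]
force: [2.0, 0.6, 0.1]
grip_width: 0.517
```

Call:
move_arm --pt "-3.5 0 0 0 0 0" --pt "-3.5 0 0 0 0 0" --pt "-2.5 0.8 0 0 0 0" --pt "-0.8 2 0 0 0 0" --pt "0 2.5 0 0 0 0" --pt "0 2.5 0 0 0 0" --pt "0 2 0 0 0 0" --pt "0 1 0 0 0 0" --pt "0 0 0 0 0 0" --pt "0 0 0 0 0 0"

```text
time_s: 28.85
eef_pos: [469.7, -47.3, 150.2]
ee_rot: [-0.0, 0.707, 0.707, -0.0]
force: [-1.4, 1.0, -1.5]
grip_width: 0.522
```

Run:
```python
from h import *
to(471,-48,44.1,0)
a=eyes.capture("scene");crop(a,230,150,330,225,8,"s17.png")
```

```text
t 28.85 pos [469.7 -47.3 150.2] jaw 0.01 tilt [-0.001  0.    -1.   ] F [-1.4  1.  -1.5] grip 44.3 j [-0.35  0.28  1.77 -0.    1.09 -0.35]
tool delta cm [-0.07  0.14 10.61] turn 0.01
```

View pics/s17.png

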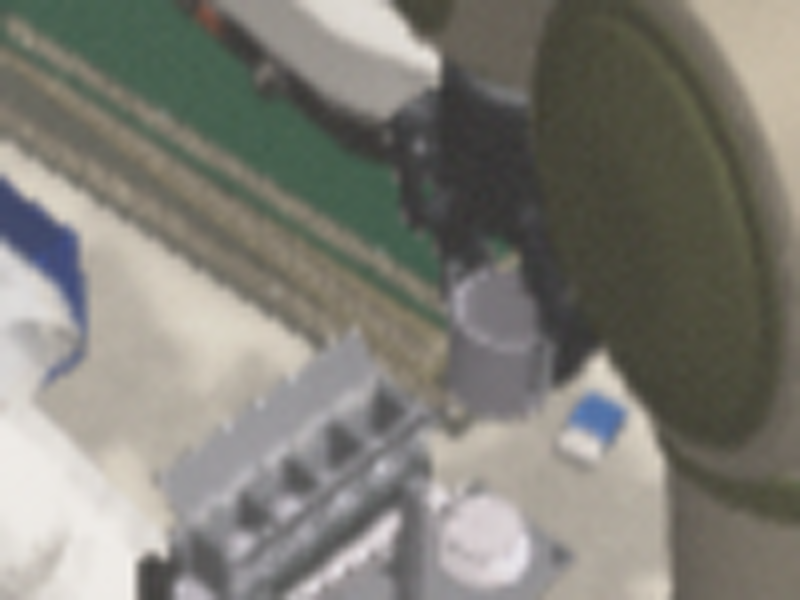

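Call:
move_arm --pt "-0.05 0.1 1.5 0 0 0" --pt "0 0 2 0 0 0" --pt "0 0 2 0 0 0" --pt "0 0 2 0 0 0" --pt "0 0 1.5 0 0 0" --pt "0 0 0.7 0 0 0" --pt "0 0 0.4 0 0 0" --pt "0 0 0.2 0 0 0" --pt "0 0 0 0 0 0" --pt "0 0 0 0 0 0"

```text
time_s: 29.9
eef_pos: [471.7, -48.0, 47.8]
ee_rot: [0.0, 0.707, 0.707, 0.0]
force: [-0.6, -0.2, -0.5]
grip_width: 0.515
```

Run:
```python
from h import *
to(471,-48,44.1,0)
a=eyes.capture("scene");crop(a,230,150,330,225,8,"s18.png")
```

```text
t 29.9 pos [471.7 -48.   47.8] jaw 0.0 tilt [ 0.001 -0.    -1.   ] F [-0.6 -0.2 -0.5] grip 43.8 j [-0.35  0.45  1.86 -0.    0.84 -0.35]
tool delta cm [ 0.   -0.07  0.37] turn 0.0
```

View pics/s18.png

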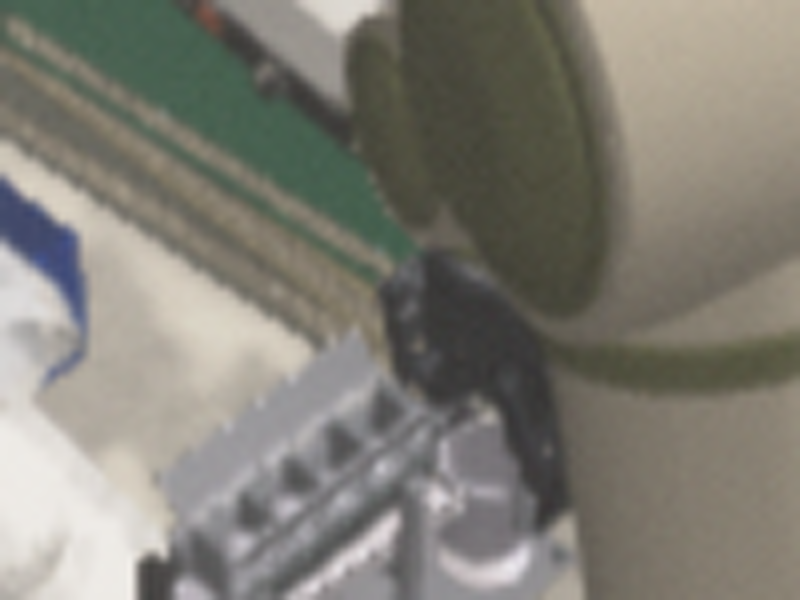

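Call:
move_arm --pt "0 -0.05 0.1 0 0 0" --pt "0 0 0.1 0 0 0" --pt "0 0 0.1 0 0 0" --pt "0 0 0.05 0 0 0" --pt "0 0 0.05 0 0 0" --pt "0 0 0 0 0 0" --pt "0 0 0 0 0 0" --pt "0 0 0 0 0 0" --pt "0 0 0 0 0 0" --pt "0 0 0 0 0 0"

```text
time_s: 30.95
eef_pos: [471.0, -47.9, 44.1]
ee_rot: [0.0, 0.707, 0.707, -0.0]
force: [-4.7, 1.0, 12.2]
grip_width: 0.523
```

Contact. Release, rise, and go to the knob.

Call:
move_arm --pt "0 0 -0.05 0 0 0" --pt "0 0 0 0 0 0" --pt "0 0 0 0 0 0" --pt "0 0 0 0 0 0" --pt "0 0 0 0 0 0" --pt "0 0 0 0 0 0" --pt "0 0 0 0 0 0" --pt "0 0 -1 0 0 0" --pt "0 0 -2 0 0 0" --pt "0 0 -2 0 0 0" --grip 8

```text
time_s: 31.95
eef_pos: [470.8, -47.9, 95.0]
ee_rot: [-0.0, 0.707, 0.707, -0.0]
force: [0.0, 0.7, 0.8]
grip_width: 0.936
```

Run:
```python
from h import *
to(472,152,240,0)
a=eyes.capture("scene");crop(a,230,150,330,225,8,"s19.png")
```

```text
t 31.95 pos [470.8 -47.9  95. ] jaw 0.0 tilt [-0.  0. -1.] F [0.  0.7 0.8] grip 79.5 j [-0.35  0.36  1.82 -0.    0.96 -0.35]
tool delta cm [ 19.99   0.11 -14.5 ] turn 0.0
```

View pics/s19.png

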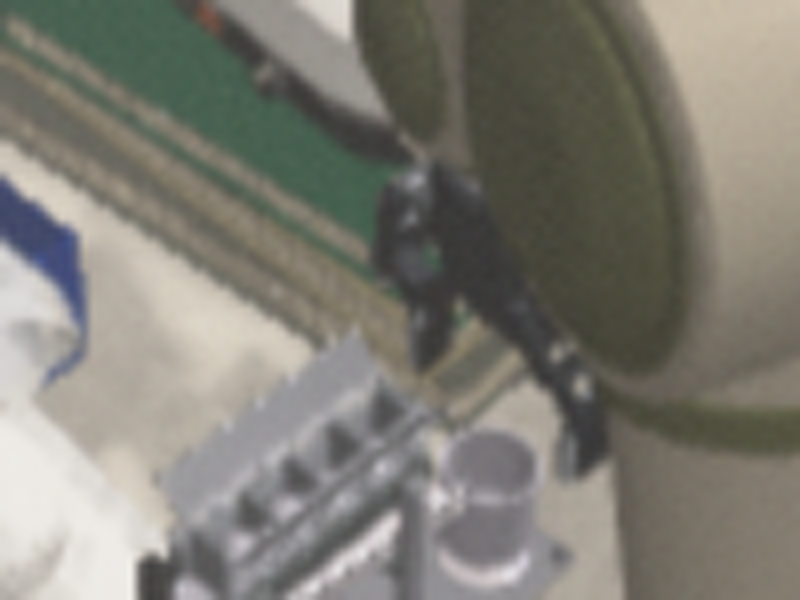

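Pot B stands centred on the stand (crop 490,510). On to the knob.

Call:
move_arm --pt "0 0 -3 0 0 0" --pt "0 0 -4 0 0 0" --pt "0 0 -4 0 0 0" --pt "1 0 -3 0 0 0" --pt "3 0 0 0 0 0" --pt "4 0 0 0 0 0" --pt "4 0 0 0 0 0" --pt "4 0 0 0 0 0" --pt "3 0 0 0 0 0" --pt "0.9 0.1 0 0 0 0" --grip 5

```text
time_s: 33.0
eef_pos: [471.4, 153.4, 234.1]
ee_rot: [-0.0, 0.706, 0.708, 0.0]
force: [-0.3, -0.6, 0.2]
grip_width: 0.583
```

Run:
```python
from h import *
to(472,151.7,147.5,0)
```

```text
t 33.0 pos [471.4 153.4 234.1] jaw 0.17 tilt [ 0.  0. -1.] F [-0.3 -0.6  0.2] grip 49.6 j [0.08 0.25 1.58 0.   1.32 0.07]
tool delta cm [-0.17  0.05  8.66] turn 0.17
```

Call:
move_arm --pt "0.1 0 1.3 0 0 0" --pt "0 0 1.6 0 0 0" --pt "0 0 1.6 0 0 0" --pt "0 0 1.6 0 0 0" --pt "0 0 1.5 0 0 0" --pt "0 0 1.1 0 0 0" --pt "0 0 0 0 0 0" --pt "0 0 0 0 0 0" --pt "0 0 0 0 0 0" --pt "0 0 0 0 0 0"

```text
time_s: 34.0
eef_pos: [472.2, 152.1, 147.4]
ee_rot: [0.0, 0.707, 0.707, 0.0]
force: [0.9, 0.3, 0.2]
grip_width: 0.585
```

Call:
move_arm --pt "0 0 0 0 0 0" --pt "0 0 0 0 0 0" --pt "0 0 0 0 0 0" --pt "0 0 0 0 0 0" --pt "0 0 0 0 0 0" --pt "0 0 0 0 0 0" --pt "0 0 0 0 0 0" --pt "0 0 0 0 0 0" --pt "0 0 0 0 0 0" --pt "0 0 0 0 0 0" --grip 0.8 --newtons 50

```text
time_s: 35.0
eef_pos: [472.1, 152.1, 147.1]
ee_rot: [0.0, 0.707, 0.707, 0.0]
force: [0.5, 0.8, 5.4]
grip_width: 0.171
```

Run:
```python
from h import *
to(472,151.7,147.5,0)
```

```text
t 35.0 pos [472.1 152.1 147.1] jaw 0.0 tilt [ 0.001  0.    -1.   ] F [0.5 0.8 5.4] grip 14.5 j [0.07 0.34 1.7  0.   1.1  0.07]
tool delta cm [-0.04 -0.01 -0.04] turn 0.0
```

Call:
move_arm --pt "0.6 0 0 0 0 0" --pt "0.8 0 0 0 0 0" --pt "0.8 0 0 0 0 0" --pt "0.8 0 0 0 0 0" --pt "0.8 0 0 0 0 0" --pt "0.8 0 0 0 0 0" --pt "0.6 0 0 0 0 0" --pt "0.4 0 0 0 0 0" --pt "0 0 0 0 0 0" --pt "0 0 0 0 0 0"

```text
time_s: 36.0
eef_pos: [471.7, 208.5, 147.0]
ee_rot: [-0.0, 0.707, 0.707, 0.0]
force: [-2.9, 2.3, 6.8]
grip_width: 0.172
```

Call:
move_arm --pt "0 0 0 0 0 0" --pt "0 0 0 0 0 0" --pt "0 0 0 0 0 0" --pt "0 0 0 0 0 0" --pt "0 0 0 0 0 0" --pt "0 0 0 0 0 0" --pt "0 0 0 0 0 0" --pt "0 0 0 0 0 0" --pt "0 0 0 0 0 0" --pt "0 0 0 0 0 0"

```text
time_s: 37.0
eef_pos: [471.6, 208.5, 147.0]
ee_rot: [-0.0, 0.707, 0.707, 0.0]
force: [-2.8, 1.7, 6.2]
grip_width: 0.175
```

Run:
```python
from h import *
to(472,152.1+82,147.1,0)
a=eyes.capture("scene");crop(a,225,170,325,245,8,"s20.png")
a=eyes.capture("top");crop(a,205,205,295,235,8,"t20.png")
```

```text
t 37.0 pos [471.6 208.5 147. ] jaw 0.01 tilt [-0.     0.001 -1.   ] F [-2.8  1.7  6.2] grip 14.8 j [0.19 0.38 1.64 0.   1.12 0.19]
tool delta cm [ 2.56  0.04 -0.  ] turn 0.01
```

View pics/s20.png

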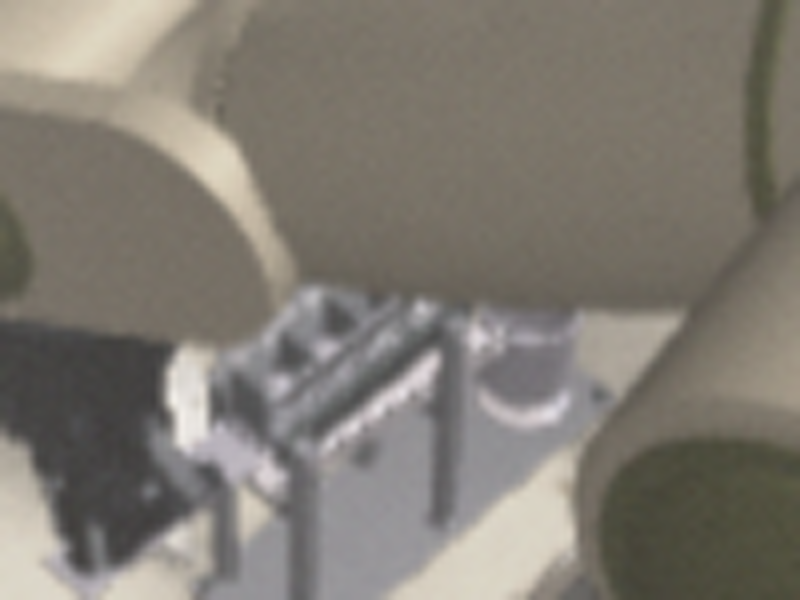

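View pics/t20.png

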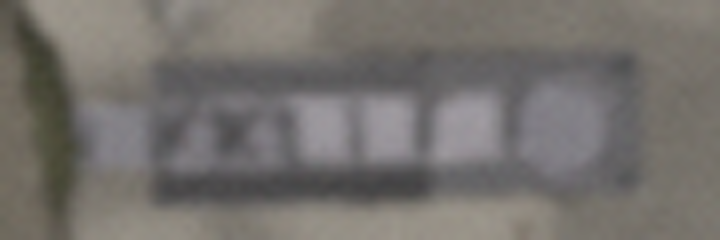

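Call:
move_arm --pt "0.4 0 0 0 0 0" --pt "0.5 0 0 0 0 0" --pt "0.5 0 0 0 0 0" --pt "0.5 0 0 0 0 0" --pt "0.4 0 0 0 0 0" --pt "0.2 0 0 0 0 0" --pt "0 0 0 0 0 0" --pt "0 0 0 0 0 0" --pt "0 0 0 0 0 0" --pt "0 0 0 0 0 0"

```text
time_s: 38.1
eef_pos: [471.5, 233.3, 147.0]
ee_rot: [-0.0, 0.707, 0.707, -0.0]
force: [-4.2, 0.6, 7.3]
grip_width: 0.172
```

Call:
move_arm --pt "0 0 0 0 0 0" --pt "0 0 0 0 0 0" --pt "0 0 0 0 0 0" --pt "0 0 0 0 0 0" --pt "0 0 0 0 0 0" --pt "0 0 0 0 0 0" --pt "0 0 0 0 0 0" --pt "0 0 0 0 0 0" --pt "0 0 0 0 0 0" --pt "0 0 0 0 0 0"

```text
time_s: 39.1
eef_pos: [471.4, 233.3, 147.0]
ee_rot: [-0.0, 0.707, 0.707, -0.0]
force: [-4.4, 1.3, 6.7]
grip_width: 0.171
```

Run:
```python
from h import *
to(472,152.1,147.1,0)
a=eyes.capture("top");crop(a,205,205,295,235,8,"t21.png")
```

```text
t 39.1 pos [471.4 233.3 147. ] jaw 0.01 tilt [-0.001  0.    -1.   ] F [-4.4  1.3  6.7] grip 14.6 j [0.24 0.4  1.61 0.   1.13 0.24]
tool delta cm [-8.12  0.05 -0.01] turn 0.01
```

View pics/t21.png

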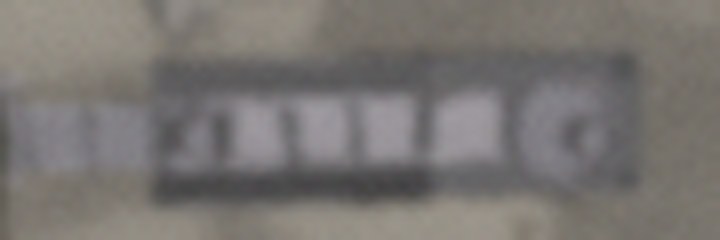

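Ball 3 is in the pot, bay 4 still holds its ball. Push home (81 mm).

Call:
move_arm --pt "-0.6 0 0 0 0 0" --pt "-1 0 0 0 0 0" --pt "-1.1 0 0 0 0 0" --pt "-1.1 0 0 0 0 0" --pt "-1.1 0 0 0 0 0" --pt "-1.1 0 0 0 0 0" --pt "-1 0 0 0 0 0" --pt "-0.8 0 0 0 0 0" --pt "-0.4 0 0 0 0 0" --pt "-0.1 0 0 0 0 0"

```text
time_s: 40.15
eef_pos: [472.1, 151.9, 147.1]
ee_rot: [-0.001, 0.707, 0.707, 0.002]
force: [0.4, 18.0, 4.0]
grip_width: 0.174
```

Run:
```python
from h import *
to(472,152.1,147.1,0)
```

```text
t 40.15 pos [472.1 151.9 147.1] jaw -0.06 tilt [ 0.001  0.005 -1.   ] F [ 0.4 18.   4. ] grip 14.8 j [0.07 0.33 1.7  0.01 1.1  0.07]
tool delta cm [ 0.02 -0.01  0.  ] turn -0.06
```

Home against the stop (18 N). Release, rise, back to the pot.

Call:
move_arm --pt "0 0 0 0 0 0" --pt "0 0 0 0 0 0" --pt "0 0 0 0 0 0" --pt "0 0 0 0 0 0" --pt "0 0 -2 0 0 0" --pt "0 0 -3 0 0 0" --pt "0 0 -3 0 0 0" --pt "0 0 -2 0 0 0" --pt "-2 0 0 0 0 0" --pt "-3 0 0 0 0 0" --grip 5

```text
time_s: 41.15
eef_pos: [471.9, 100.2, 247.3]
ee_rot: [0.0, 0.706, 0.708, 0.0]
force: [-0.2, -0.2, -1.2]
grip_width: 0.589
```

Call:
move_arm --pt "-3.5 0 0 0 0 0" --pt "-4 0 0 0 0 0" --pt "-4 0 0 0 0 0" --pt "-2.5 0 0 0 0 0" --pt "-0.9 0 0 0 0 0" --pt "0 0 2 0 0 0" --pt "0 0 3 0 0 0" --pt "0 0 3 0 0 0" --pt "0 0 3 0 0 0" --pt "0 0 1 0 0 0" --grip 8.5

```text
time_s: 42.15
eef_pos: [470.7, -47.8, 124.4]
ee_rot: [-0.002, 0.707, 0.707, -0.001]
force: [-0.1, -1.0, 0.5]
grip_width: 0.999
```

Run:
```python
from h import *
to(471,-48,44,0)
a=eyes.capture("scene");crop(a,225,170,325,245,8,"s22.png")
```

```text
t 42.15 pos [470.7 -47.8 124.4] jaw 0.04 tilt [-0.004  0.002 -1.   ] F [-0.1 -1.   0.5] grip 84.9 j [-0.35  0.32  1.79  0.    1.04 -0.35]
tool delta cm [-0.03  0.06  8.04] turn 0.04
```

View pics/s22.png

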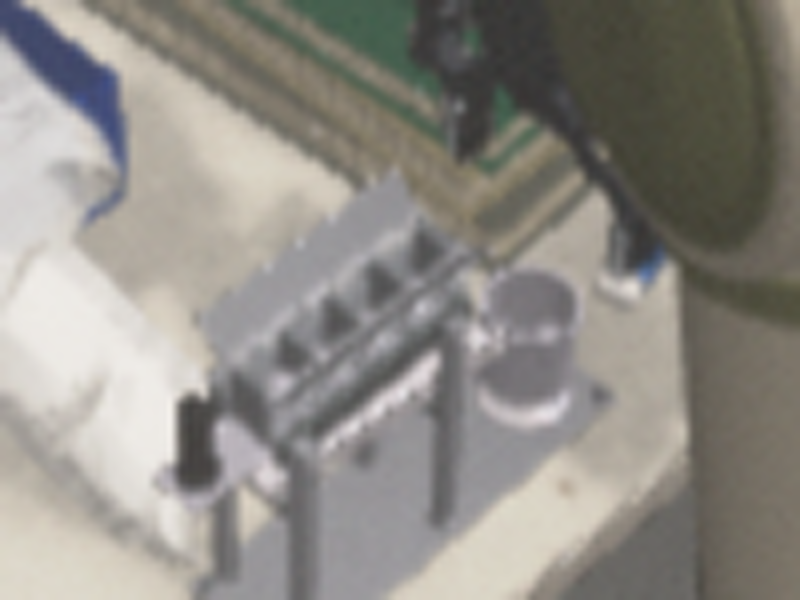

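Call:
move_arm --pt "0 0 1.5 0 0 0" --pt "0 0 1.8 0 0 0" --pt "0 0 1.8 0 0 0" --pt "0 0 1.6 0 0 0" --pt "0 0 1 0 0 0" --pt "0 0 0.4 0 0 0" --pt "0 0 0.1 0 0 0" --pt "0 0 0 0 0 0" --pt "0 0 0 0 0 0" --pt "0 0 0 0 0 0"

```text
time_s: 43.2
eef_pos: [472.2, -49.0, 45.3]
ee_rot: [0.0, 0.707, 0.707, 0.0]
force: [0.0, 0.2, 0.8]
grip_width: 0.993
```

Call:
move_arm --pt "0 0 0 0 0 0" --pt "0 0 0 0 0 0" --pt "0 0 0 0 0 0" --pt "0 0 0 0 0 0" --pt "0 0 0 0 0 0" --pt "0 0 0 0 0 0" --pt "0 0 0 0 0 0" --pt "0 0 0 0 0 0" --pt "0 0 0 0 0 0" --pt "0 0 0 0 0 0" --grip 3.5 --newtons 35

```text
time_s: 44.2
eef_pos: [472.0, -49.0, 45.0]
ee_rot: [0.0, 0.707, 0.707, 0.0]
force: [-1.2, 0.5, 5.3]
grip_width: 0.523
```

Run:
```python
from h import *
to(360,-48,150,0)
```

```text
t 44.2 pos [472. -49.  45.] jaw -0.0 tilt [ 0. -0. -1.] F [-1.2  0.5  5.3] grip 44.4 j [-0.35  0.45  1.86 -0.    0.83 -0.35]
tool delta cm [  0.1 -11.2 -10.5] turn -0.0
```

Call:
move_arm --pt "0 0 -1 0 0 0" --pt "0 0 -2 0 0 0" --pt "0 0 -2.5 0 0 0" --pt "0 -1 -2.5 0 0 0" --pt "0 -2 -2 0 0 0" --pt "0 -2.5 0 0 0 0" --pt "0 -2.5 0 0 0 0" --pt "1 -2 0 0 0 0" --pt "2 -1 0 0 0 0" --pt "3 0 0 0 0 0"

```text
time_s: 45.2
eef_pos: [360.9, 11.2, 145.1]
ee_rot: [0.0, 0.708, 0.706, -0.0]
force: [0.1, -0.8, -0.2]
grip_width: 0.518
```

Call:
move_arm --pt "3.5 0 0 0 0 0" --pt "3.5 0 0 0 0 0" --pt "3.5 0 0 0 0 0" --pt "3 0.8 0 0 0 0" --pt "3 2 0 0 0 0" --pt "2.5 2.5 0 0 0 0" --pt "2 2.5 0 0 0 0" --pt "1 2 0 0 0 0" --pt "0.3 1.1 0 0 0 0" --pt "0 0 0 0 0 0"

```text
time_s: 46.2
eef_pos: [471.5, 234.3, 144.7]
ee_rot: [-0.0, 0.707, 0.707, -0.0]
force: [0.1, -0.8, -1.6]
grip_width: 0.518
```

Run:
```python
from h import *
to(473,234.5,57,0)
```

```text
t 46.2 pos [471.5 234.3 144.7] jaw 0.01 tilt [-0. -0. -1.] F [ 0.1 -0.8 -1.6] grip 44.0 j [ 0.24  0.4   1.61 -0.    1.13  0.24]
tool delta cm [0.02 0.15 8.77] turn 0.01
```

Call:
move_arm --pt "0 0.1 1.5 0 0 0" --pt "0 0 2 0 0 0" --pt "0 0 2 0 0 0" --pt "0 0 1.8 0 0 0" --pt "0 0 0.8 0 0 0" --pt "0 0 0.3 0 0 0" --pt "0 0 0.1 0 0 0" --pt "0 0 0.1 0 0 0" --pt "0 0 0.05 0 0 0" --pt "0 0 0 0 0 0"

```text
time_s: 47.2
eef_pos: [472.1, 234.1, 58.6]
ee_rot: [0.0, 0.707, 0.707, 0.0]
force: [-0.5, -0.5, -0.9]
grip_width: 0.519
```

Call:
move_arm --pt "0 0 0.05 0 0 0" --pt "0 0 0.05 0 0 0" --pt "0 0 0.05 0 0 0" --pt "0 0 0 0 0 0" --pt "0 0 0 0 0 0" --pt "0 0 0 0 0 0" --pt "0 0 0 0 0 0" --pt "0 0 0 0 0 0" --pt "0 0 0 0 0 0" --pt "0 0 0 0 0 0"

```text
time_s: 48.2
eef_pos: [472.0, 234.1, 57.0]
ee_rot: [0.0, 0.707, 0.707, 0.0]
force: [-2.6, -1.0, 5.1]
grip_width: 0.519
```

Contact at the expected height. Release, rise; then rotate the jaw while heading to a spot with a clear camera view.

Call:
move_arm --pt "0 0 0 0 0 0" --pt "0 0 0 0 0 0" --pt "0 0 0 0 0 0" --pt "0 0 0 0 0 0" --pt "0 0 0 0 0 0" --pt "0 0 0 0 0 0" --pt "0 0 -1.5 0 0 0" --pt "0 0 -3 0 0 0" --pt "0 0 -3 0 0 0" --pt "0 0 -3 0 0 0" --grip 8.5

```text
time_s: 49.2
eef_pos: [471.7, 234.0, 163.0]
ee_rot: [-0.0, 0.707, 0.707, -0.0]
force: [-0.2, 0.3, -0.0]
grip_width: 0.993
```

Call:
move_arm --pt "0 -3 -2 0 0 0" --pt "0 -3 0 0 0 0" --pt "-1 -3 0 0 0 0" --pt "-2 -3 0 0 0 0" --pt "-4 0 0 0 0 0" --pt "-4 0 0 0 0 0" --pt "-4 0 0 0 0 0" --pt "-4 0 0 0 0 0" --pt "-4 0 0 0 0 0" --pt "0 0 0 0 0 0"

```text
time_s: 50.2
eef_pos: [352.1, 0.6, 182.0]
ee_rot: [0.001, 0.709, 0.705, -0.0]
force: [0.4, 0.4, 0.1]
grip_width: 0.994
```

Run:
```python
from h import *
to(473,234.5,57,0)
a=eyes.capture("scene");cv2.imwrite("pics/s23f.png",a);crop(a,140,220,300,340,5,"s23.png")
a=eyes.capture("top");cv2.imwrite("pics/t23f.png",a);crop(a,100,190,230,245,6,"t23.png")
```

```text
t 50.2 pos [352.1   0.6 182. ] jaw -0.34 tilt [ 0.001 -0.001 -1.   ] F [0.4 0.4 0.1] grip 84.5 j [-0.33 -0.03  2.03 -0.    1.14 -0.33]
tool delta cm [23.48 11.94 12.49] turn -0.34
```

View pics/s23.png

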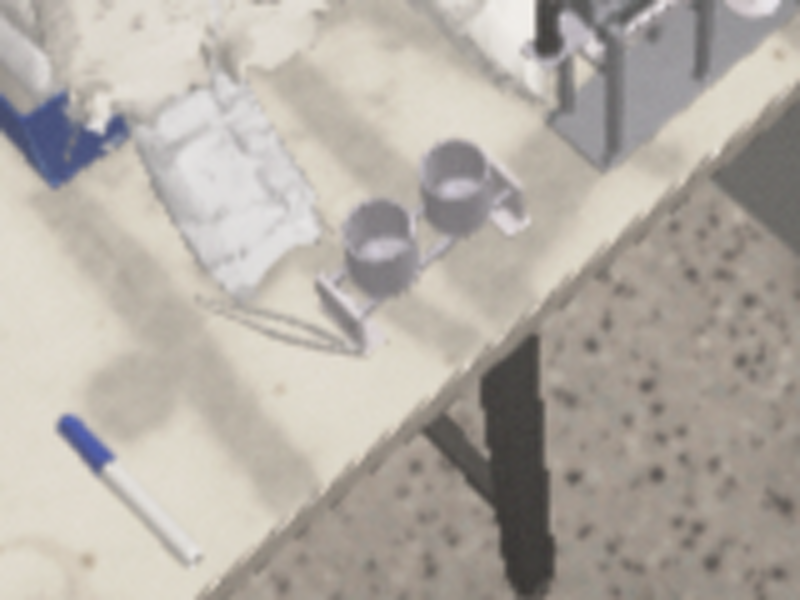

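View pics/t23.png

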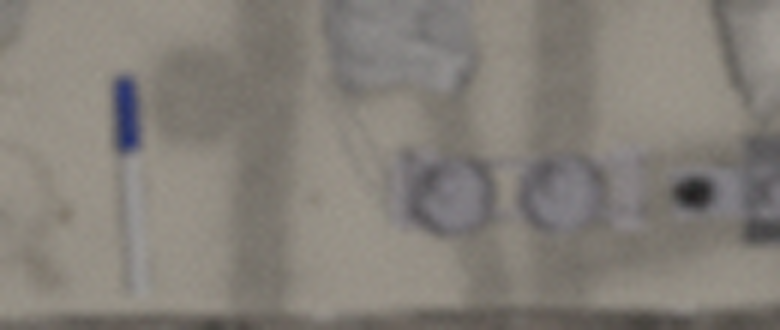

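Run:
```python
from h import *
np.set_printoptions(precision=1,suppress=True)
f=lambda x,y:(140+x/5,220+y/5)
g=lambda x,y:(100+x/6,190+y/6)
p=[ray("scene",*f(*q),5) for q in((197,299),(372,352))];print(*p,np.linalg.norm(p[0]-p[1]),"mid",(p[0]+p[1])/2,np.degrees(np.arctan2(*(p[0]-p[1])[1::-1])))
print("rack end plate",*[ray("scene",*f(*q),46) for q in((325,278),(368,335))])
print("tweez top",*[ray("top",*g(*q),5) for q in((340,105),(385,195))])
p=[ray("scene",*f(*q),8) for q in((62,418),(200,560))];print("marker scene",*p)
p=[ray("top",*g(*q),12) for q in((123,77),(138,295))];print("marker top",*p,(p[0]+p[1])/2)
a=cv2.imread("pics/scene0.png");a=cv2.imread("pics/s23f.png");crop(a,170,270,225,300,14,"s24.png")
a=cv2.imread("pics/t23f.png");g=cv2.cvtColor(a,cv2.COLOR_BGR2GRAY);crop(cv2.normalize(g[195:235,140:200],None,0,255,cv2.NORM_MINMAX),0,0,60,40,13,"t24.png")
```

```text
[553.8 395.6   5. ] [444.8 336.3   5. ] 124.05046194766388 mid [499.3 366.    5. ] 28.546458019439783
rack end plate [486.4 335.5  46. ] [436.9 340.6  46. ]
tweez top [525.8 376.    5. ] [472.1 349.5   5. ]
marker scene [543.7 505.2   8. ] [411.3 494.4   8. ]
marker top [544.4 502.8  12. ] [415.8 494.   12. ] [480.1 498.4  12. ]
```

View pics/s24.png

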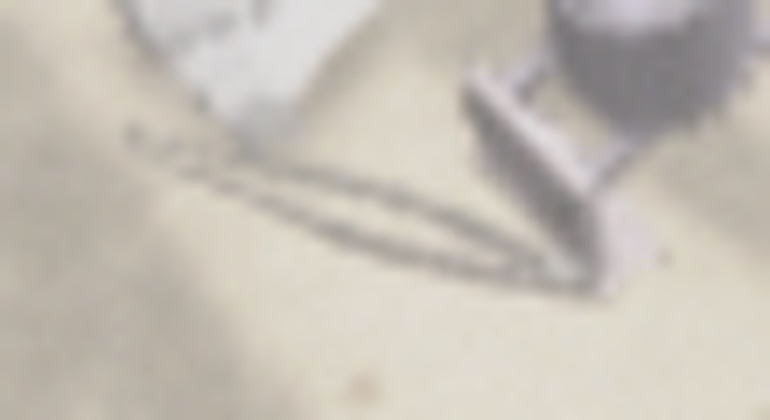

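View pics/t24.png

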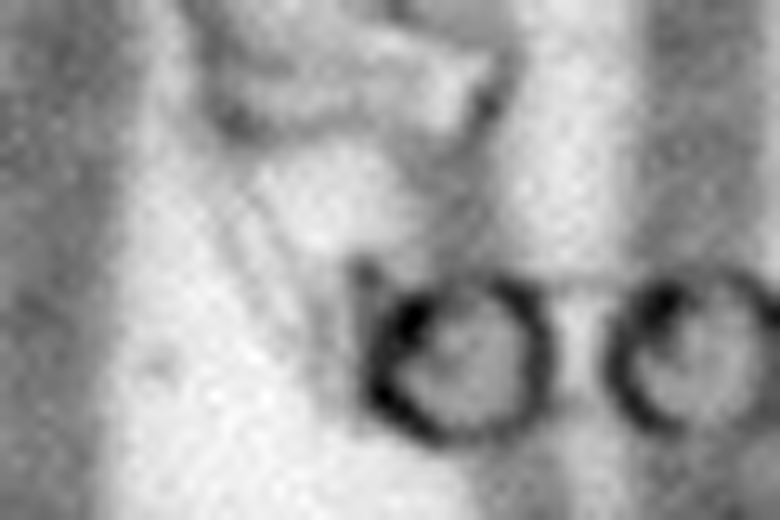

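Run:
```python
from h import *
np.set_printoptions(precision=1,suppress=True)
f=lambda x,y:(140+x/5,220+y/5)
for q in((205,285),(240,298),(262,285),(300,245),(322,240),(325,230)): print(q,ray("scene",*f(*q),3))
G=lambda x,y:(140+x/13,195+y/13)
for q in((225,130),(250,140),(400,130),(470,130)): print("parcel top",ray("top",*G(*q),5))
for q in((365,265),(350,270),(365,430),(320,425)): print("endplate top",ray("top",*G(*q),46),ray("top",*G(*q),0))
for q in ((192,118),(205,137),(232,180),(262,235),(290,290),(315,340)): print("rightprong",ray("top",*G(*q),8))
for q in ((215,225),(250,295),(285,345)): print("leftprong",ray("top",*G(*q),8))
h=lambda x,y:(170+x/14,270+y/14)
for q in ((130,130),(270,160),(340,185),(440,215),(560,268),): print("far prong",ray("scene",*h(*q),8))
for q in ((185,170),(260,205),(340,240),(440,268),(590,292),): print("near prong",ray("scene",*h(*q),8))
for q in ((470,75),(590,180),(600,285),(475,100),(560,250)): print("plate",ray("scene",*h(*q),46),ray("scene",*h(*q),0))
```

```text
(205, 285) [559.6 385.5   3. ]
(240, 298) [535.8 374.4   3. ]
(262, 285) [533.3 358.2   3. ]
(300, 245) [539.4 321.9   3. ]
(322, 240) [532.1 308.8   3. ]
(325, 230) [536.7 302.7   3. ]
parcel top [534.7 373.6   5. ]
parcel top [531.8 366.8   5. ]
parcel top [533.9 325.7   5. ]
parcel top [533.6 306.5   5. ]
endplate top [496.8 328.   46. ] [497.1 336.4   0. ]
endplate top [495.6 332.1  46. ] [495.8 340.5   0. ]
endplate top [452.8 328.3  46. ] [452.  336.7   0. ]
endplate top [454.4 340.3  46. ] [453.5 349.    0. ]
rightprong [538. 382.   8.]
rightprong [532.8 378.5   8. ]
rightprong [520.9 371.2   8. ]
rightprong [505.7 363.    8. ]
rightprong [490.6 355.5   8. ]
rightprong [476.9 348.7   8. ]
leftprong [508.7 375.9   8. ]
leftprong [489.4 366.4   8. ]
leftprong [475.6 356.9   8. ]
far prong [553.9 395.3   8. ]
far prong [524.9 376.3   8. ]
far prong [508.4 368.3   8. ]
far prong [486.2 356.2   8. ]
far prong [456.6 344.5   8. ]
near prong [536.6 392.1   8. ]
near prong [517.2 384.8   8. ]
near prong [497.3 376.7   8. ]
near prong [475.8 364.4   8. ]
near prong [447.3 343.3   8. ]
plate [490.3 338.2  46. ] [513.9 327.1   0. ]
plate [451. 335.  46.] [472.8 323.7   0. ]
plate [429.8 349.3  46. ] [450.6 338.7   0. ]
plate [484.5 341.3  46. ] [507.9 330.3   0. ]
plate [442.4 350.4  46. ] [463.9 339.9   0. ]
```

Call:
move_arm --pt "4 0 0 0 0 0" --pt "4 0 0 0 0 0" --pt "0 0 0 0 0 7.65" --pt "0 0 0 0 0 7.65" --pt "0 0 0 0 0 7.65" --pt "0 0 0 0 0 7.65" --pt "0 0 0 0 0 7.65" --pt "0 0 0 0 0 7.65" --pt "0 0 0 0 0 7.65" --pt "0 0 0 0 0 7.65" --grip 2.4

```text
time_s: 51.3
eef_pos: [351.5, 85.4, 181.8]
ee_rot: [-0.0, 0.969, 0.247, -0.0]
force: [0.1, 0.0, -0.4]
grip_width: 0.273
```

Run:
```python
from h import *
to(380,260,170,-61.5)
to(505,369.5,120,-61.5)
```

```text
t 51.3 pos [351.5  85.4 181.8] jaw -61.36 tilt [-0.  0. -1.] F [ 0.1  0.  -0.4] grip 23.2 j [-0.09 -0.    2.01  0.    1.14  0.98]
tool delta cm [ 10.86 -13.95   1.18] turn 0.14
t 51.3 pos [351.5  85.4 181.8] jaw -61.36 tilt [-0.  0. -1.] F [ 0.1  0.  -0.4] grip 23.2 j [-0.09 -0.    2.01  0.    1.14  0.98]
tool delta cm [ 27.08 -17.57   6.18] turn 0.14
```

Call:
move_arm --pt "2.2 -2.8 0 0 0 0.1" --pt "2.2 -2.8 0 0 0 0" --pt "2.2 -2.8 0 0 0 0" --pt "2.2 -2.8 0 0 0 0" --pt "2.2 -2.8 0 0 0 0" --pt "3.6 -0.8 0.6 0 0 0" --pt "3.6 -0.8 0.7 0 0 0" --pt "3.6 -0.8 0.7 0 0 0" --pt "3.4 -0.8 0.7 0 0 0" --pt "1.8 -0.4 0.7 0 0 0"

```text
time_s: 52.3
eef_pos: [504.0, 371.4, 146.7]
ee_rot: [-0.0, 0.968, 0.249, -0.0]
force: [0.5, -0.4, 0.3]
grip_width: 0.283
```

Run:
```python
from h import *
to(505,369.5,60,-61.5)
a=eyes.capture("scene");crop(a,140,220,260,310,6.6,"s25.png")
for X in ((505,369.5,150),(505,369.5,0)): print((proj("scene",X)-[140,220])*6.6)
```

```text
t 52.3 pos [504.  371.4 146.7] jaw -61.13 tilt [-0.  0. -1.] F [ 0.5 -0.4  0.3] grip 24.1 j [0.45 0.6  1.28 0.   1.26 1.51]
tool delta cm [-0.    0.22  8.67] turn 0.37
[314.27208242 274.53050901]
[362.9274147  430.85024046]
```

View pics/s25.png

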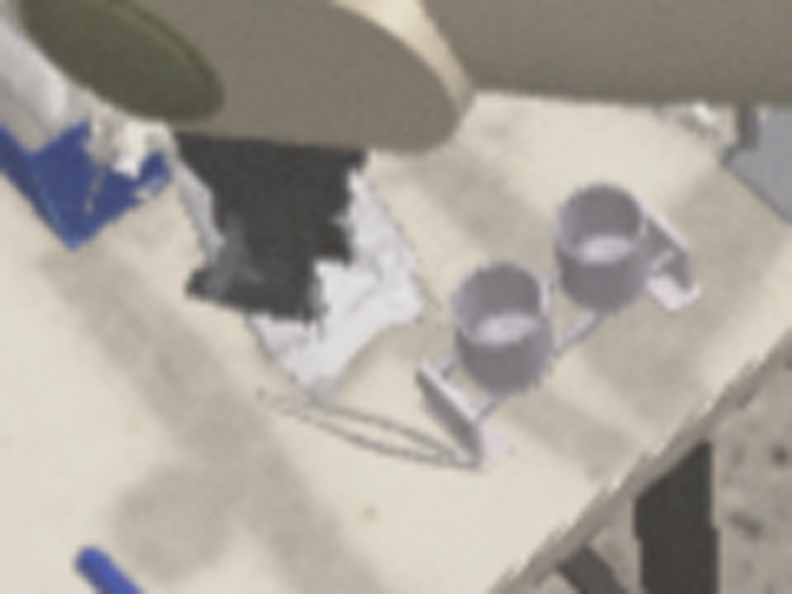

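Run:
```python
from h import *
u=np.array([.48,-.877,0]);w=np.array([.877,.48,0]);c=np.array([504,371.4,146.7])
for a in(-27,-12,12,27):
  print(a,[((proj("scene",c+a*u+b*w+[0,0,z])-[140,220])*6.6).round() for b in(-11,11) for z in (0,20)])
```

```text
-27 [array([310., 341.]), array([303., 318.]), array([265., 327.]), array([256., 304.])]
-12 [array([325., 312.]), array([317., 289.]), array([279., 299.]), array([271., 275.])]
12 [array([347., 266.]), array([340., 243.]), array([302., 254.]), array([295., 230.])]
27 [array([361., 239.]), array([354., 215.]), array([317., 226.]), array([309., 202.])]
```

Call:
move_arm --pt "0 0.2 1.5 0 0 0.4" --pt "0 0 2 0 0 0" --pt "0 0 2 0 0 0" --pt "0 0 2 0 0 0" --pt "0 0 1.5 0 0 0" --pt "0 0 1 0 0 0" --pt "0 0 1 0 0 0" --pt "0 0 0 0 0 0" --pt "0 0 0 0 0 0" --pt "0 0 0 0 0 0"

```text
time_s: 53.35
eef_pos: [505.6, 366.5, 38.6]
ee_rot: [-0.0, 0.97, 0.244, 0.001]
force: [-0.2, 0.0, 0.0]
grip_width: 0.282
```

Run:
```python
from h import *
to(505,369.5,4,-61.5)
a=eyes.capture("scene");crop(a,160,250,240,310,10,"s26.png")
```

```text
t 53.35 pos [505.6 366.5  38.6] jaw -61.7 tilt [ 0.001  0.001 -1.   ] F [-0.2  0.   0. ] grip 24.0 j [ 0.44  0.72  1.38 -0.    1.04  1.52]
tool delta cm [ 0.09 -0.29  3.46] turn -0.2
```

View pics/s26.png

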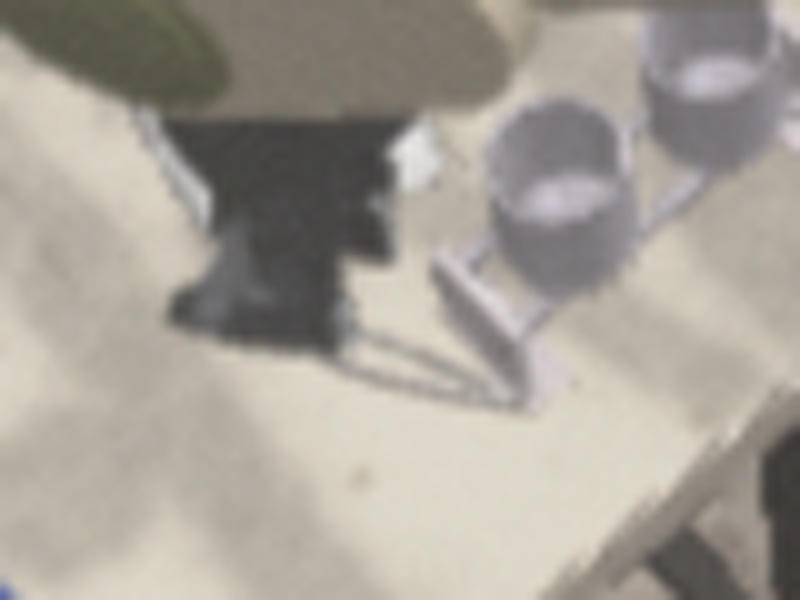

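Call:
move_arm --pt "0 -0.25 0 0 0 0" --pt "0 0 0 0 0 0" --pt "0 0 0.7 0 0 0" --pt "0 0 0.7 0 0 0" --pt "0 0 0.7 0 0 0" --pt "0 0 0.6 0 0 0" --pt "0 0 0.4 0 0 0" --pt "0 0 0.2 0 0 0" --pt "0 0 0 0 0 0" --pt "0 0 0 0 0 0"

```text
time_s: 54.4
eef_pos: [504.1, 368.6, 5.0]
ee_rot: [-0.0, 0.97, 0.244, 0.0]
force: [-0.7, 0.2, -1.0]
grip_width: 0.279
```

Run:
```python
from h import *
to(505,369.5,4,-61.5)
a=eyes.capture("scene");crop(a,160,250,240,310,10,"s27.png")
```

```text
t 54.4 pos [504.1 368.6   5. ] jaw -61.7 tilt [ 0.  0. -1.] F [-0.7  0.2 -1. ] grip 23.7 j [ 0.44  0.77  1.39 -0.    0.97  1.52]
tool delta cm [ 0.12 -0.03  0.1 ] turn -0.2
```

View pics/s27.png

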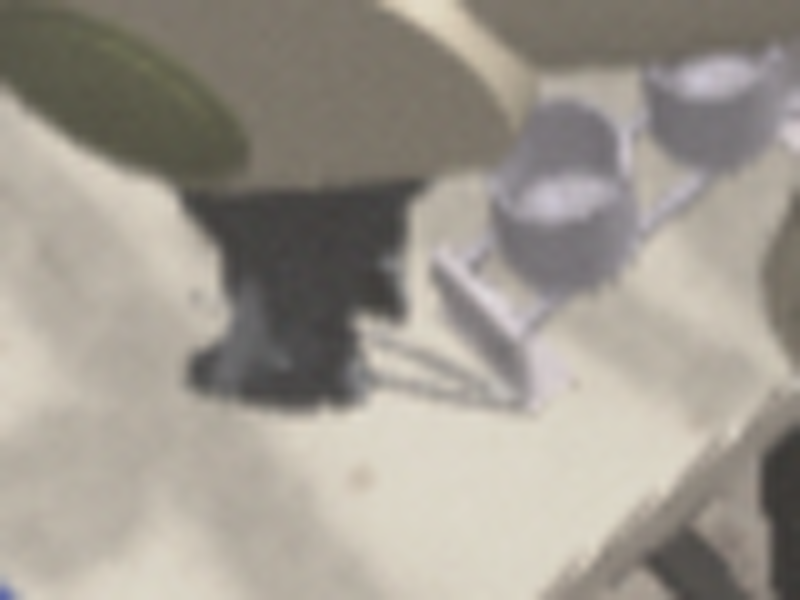

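Tweezers run between the two fingers (prongs emerge at crop 365,340–385). Close gently.

Call:
move_arm --pt "0 0 0 0 0 0" --pt "0 0 0 0 0 0" --pt "0 0 0 0 0 0" --pt "0 0 0 0 0 0" --pt "0 0 0 0 0 0" --pt "0 0 0 0 0 0" --pt "0 0 0 0 0 0" --pt "0 0 0 0 0 0" --pt "0 0 0 0 0 0" --pt "0 0 0 0 0 0" --grip 0.5 --newtons 30

```text
time_s: 55.45
eef_pos: [504.1, 368.7, 5.0]
ee_rot: [-0.0, 0.97, 0.244, 0.0]
force: [-0.1, 0.9, 4.8]
grip_width: 0.14
```

Run:
```python
from h import *
to(505,369.5,4,-61.5)
```

```text
t 55.45 pos [504.1 368.7   5. ] jaw -61.7 tilt [ 0.  0. -1.] F [-0.1  0.9  4.8] grip 11.9 j [0.44 0.77 1.39 0.   0.97 1.52]
tool delta cm [ 0.12 -0.03  0.1 ] turn -0.2
```

Call:
move_arm --pt "0 0 -0.8 0 0 0" --pt "0 0 -1.5 0 0 0" --pt "0 0 -2.5 0 0 0" --pt "0 0 -3 0 0 0" --pt "0 0 -3 0 0 0" --pt "0 0 -3 0 0 0" --pt "0 0 -2 0 0 0" --pt "0 0 -1 0 0 0" --pt "0 0 0 0 0 0" --pt "0 0 0 0 0 0"

```text
time_s: 56.45
eef_pos: [503.5, 368.3, 171.9]
ee_rot: [0.0, 0.97, 0.244, -0.001]
force: [-0.6, -1.9, 0.1]
grip_width: 0.14
```

Run:
```python
from h import *
to(370,230,175,-61.5)
a=eyes.capture("scene");crop(a,140,200,260,290,6.6,"s28.png")
```

```text
t 56.45 pos [503.5 368.3 171.9] jaw -61.7 tilt [-0.001 -0.001 -1.   ] F [-0.6 -1.9  0.1] grip 11.9 j [ 0.44  0.58  1.26 -0.    1.31  1.52]
tool delta cm [-18.32   5.85  -0.28] turn -0.2
```

View pics/s28.png

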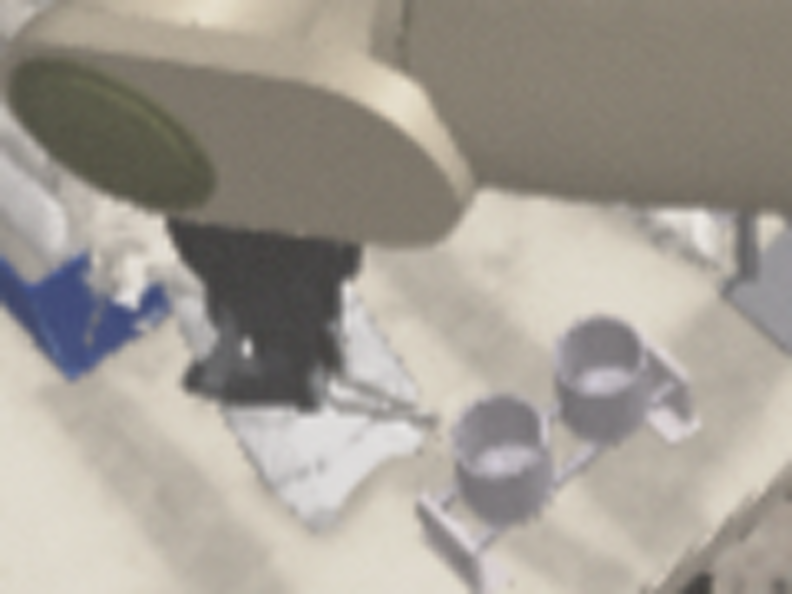

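Call:
move_arm --pt "-2.5 0.8 0 0 0 0" --pt "-3.2 1 0 0 0 0" --pt "-3.3 1.1 0 0 0 0" --pt "-3.3 1.1 0 0 0 0" --pt "-3.3 1.1 0 0 0 0" --pt "-2.7 0.8 0 0 0 0" --pt "0 0 0 0 0 8.5" --pt "0 0 0 0 0 8.5" --pt "0 0 0 0 0 8.4" --pt "0 0 0 0 0 0"

```text
time_s: 57.5
eef_pos: [370.4, 229.7, 172.0]
ee_rot: [0.0, 1.0, 0.025, -0.001]
force: [0.1, 0.6, 0.7]
grip_width: 0.14
```

Run:
```python
from h import *
to(370,-390,175,-87.1)
```

```text
t 57.5 pos [370.4 229.7 172. ] jaw -87.18 tilt [-0.002 -0.001 -1.   ] F [0.1 0.6 0.7] grip 11.9 j [ 0.28  0.18  1.84 -0.    1.13  1.81]
tool delta cm [-3.09 61.89 -0.27] turn -0.08
```

Call:
move_arm --pt "-0.1 2.5 0 0 0 0" --pt "-0.2 4 0 0 0 0" --pt "-0.2 4 0 0 0 0" --pt "-0.2 4 0 0 0 0" --pt "-0.2 4 0 0 0 0" --pt "-0.2 4 0 0 0 0" --pt "-0.2 4 0 0 0 0" --pt "-0.2 4 0 0 0 0" --pt "-0.2 4 0 0 0 0" --pt "-0.2 4 0 0 0 0"

```text
time_s: 58.5
eef_pos: [370.8, -157.2, 172.4]
ee_rot: [-0.0, 1.0, 0.027, -0.0]
force: [1.5, -0.4, 0.4]
grip_width: 0.139
```

Call:
move_arm --pt "-0.2 4 0 0 0 0" --pt "-0.2 4 0 0 0 0" --pt "-0.2 4 0 0 0 0" --pt "-0.2 4 0 0 0 0" --pt "-0.2 4 0 0 0 0" --pt "-0.1 2.2 0 0 0 0" --pt "0 0.8 0 0 0 0" --pt "0 0 0 0 0 0" --pt "0 0 0 0 0 0" --pt "0 0 0 0 0 0"

```text
time_s: 59.5
eef_pos: [372.2, -384.7, 172.9]
ee_rot: [-0.0, 1.0, 0.026, -0.0]
force: [-0.7, 0.8, 0.2]
grip_width: 0.139
```

Run:
```python
from h import *
np.set_printoptions(precision=1,suppress=True)
to(483,-399,100,-87.1)
a=eyes.capture("scene");cv2.imwrite("pics/s29f.png",a);crop(a,310,130,390,190,10,"s29.png")
a=eyes.capture("top");cv2.imwrite("pics/t29f.png",a);crop(a,350,185,410,245,10,"t29.png")
```

```text
t 59.5 pos [ 372.2 -384.7  172.9] jaw -86.99 tilt [-0.  0. -1.] F [-0.7  0.8  0.2] grip 11.8 j [-1.   0.4  1.6  0.   1.2  0.5]
tool delta cm [11.   2.   7.3] turn 0.11
```

View pics/s29.png

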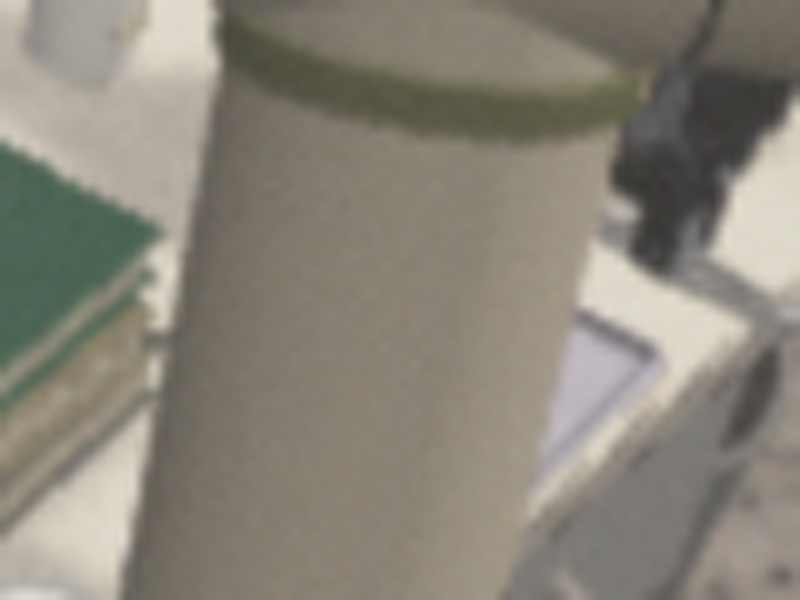

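View pics/t29.png

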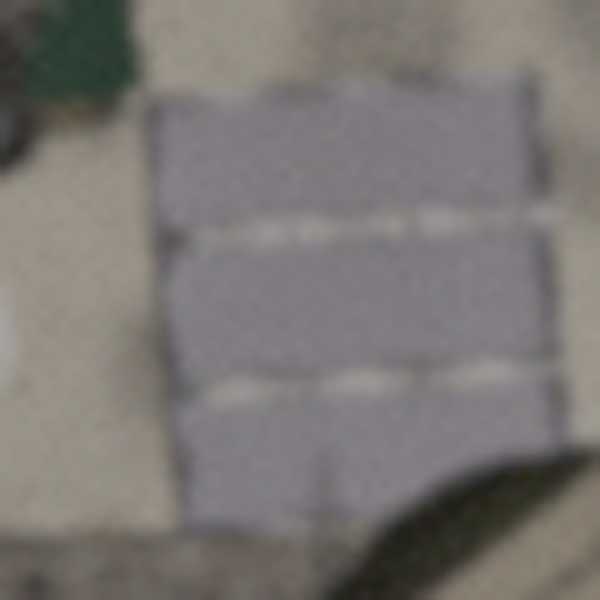

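Run:
```python
from h import *
np.set_printoptions(precision=1,suppress=True)
a=cv2.imread("pics/top0.png")[185:245,350:415]
big=cv2.resize(a,None,fx=10,fy=10,interpolation=cv2.INTER_CUBIC)
b=cv2.GaussianBlur(big,(0,0),6).astype(int)
m=((b[:,:,0]-b[:,:,2])>2).astype(np.uint8)*255
m=cv2.morphologyEx(m,cv2.MORPH_CLOSE,np.ones((41,41)))
c=max(cv2.findContours(m,cv2.RETR_EXTERNAL,cv2.CHAIN_APPROX_NONE)[0],key=cv2.contourArea)
r=cv2.minAreaRect(c);bx=cv2.boxPoints(r);print(r)
P4=np.array([ray("top",350+(p[0]+.5)/10-.5,185+(p[1]+.5)/10-.5,10) for p in bx]);print(P4,P4.mean(0))
e=[np.linalg.norm(P4[i]-P4[i-1]) for i in range(4)];print("sides",e)
o=big.copy();cv2.drawContours(o,[c],-1,(0,0,255),1);cv2.drawContours(o,[bx.astype(int)],-1,(0,255,0),1)
# expected grooves
C=P4.mean(0);C[2]=0;th=0.05
ux=np.array([np.cos(th),np.sin(th),0]);uy=np.array([-np.sin(th),np.cos(th),0])
for gy in(40,0,-40):
  for cx in(-27,27):
    for d in (-12,12):
      q=proj("top",C+uy*(gy+d)+ux*cx+[0,0,36]);q=((q-[350,185]+.5)*10).astype(int);cv2.circle(o,tuple(int(v) for v in q),4,(0,255,255) if d<0 else (255,255,0),-1)
cv2.imwrite("pics/tray.png",o)
```

```text
((80.5, 45.5), (91.0, 97.0), 90.0)
[[ 595.8 -324.1   10. ]
 [ 595.2 -358.7   10. ]
 [ 562.8 -357.8   10. ]
 [ 563.3 -323.2   10. ]] [ 579.3 -341.    10. ]
sides [np.float64(32.47659225802747), np.float64(34.590558485872535), np.float64(32.478037431717965), np.float64(34.55287151758828)]
```

View pics/tray.png

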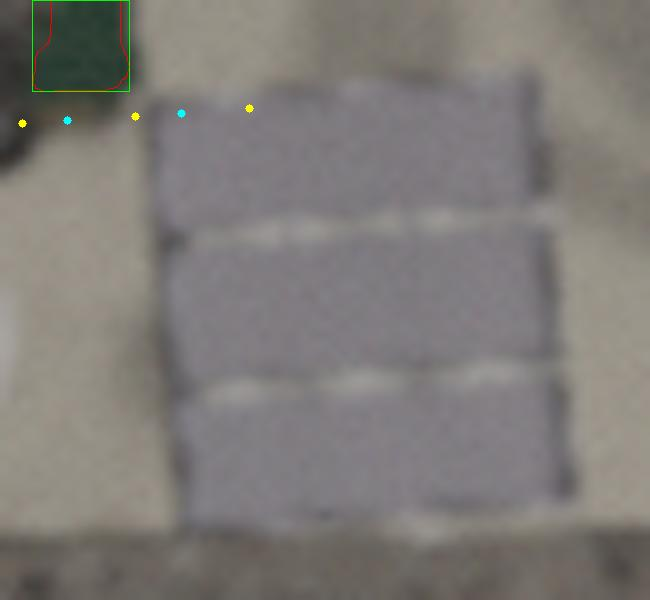

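Run:
```python
from h import *
np.set_printoptions(precision=1,suppress=True)
a=cv2.imread("pics/top0.png")[185:245,350:415]
big=cv2.resize(a,None,fx=10,fy=10,interpolation=cv2.INTER_CUBIC)
R=lambda x,y,z:ray("top",350+(x+.5)/10-.5,185+(y+.5)/10-.5,z)
P4=np.array([R(*p,12) for p in((150,103),(537,75),(577,497),(182,527))]);print(P4,P4.mean(0),[np.linalg.norm(P4[i]-P4[i-1]) for i in range(4)])
for p in((195,240),(558,213),(200,395),(560,367)): print("comb",R(*p,36))
C=P4.mean(0);C[2]=0;th=0.05;o=big.copy()
ux=np.array([np.cos(th),np.sin(th),0]);uy=np.array([-np.sin(th),np.cos(th),0])
for gy in(40,0,-40):
  for cx in(-27,27):
    for d in (-12,12):
      q=proj("top",C+uy*(gy+d)+ux*cx+[0,0,36]);q=((q-[350,185]+.5)*10).astype(int);cv2.circle(o,tuple(int(v) for v in q),4,(0,255,255) if d<0 else (255,255,0),-1)
for y in (232-8,232+0): pass
cv2.imwrite("pics/tray.png",o)
s=cv2.imread("pics/scene0.png");f=12
o=cv2.resize(s[145:190,322:382],None,fx=f,fy=f,interpolation=cv2.INTER_CUBIC)
for gy in(40,0,-40):
  for cx in(-27,27):
    for d in (-12,12):
      q=proj("scene",C+uy*(gy+d)+ux*cx+[0,0,36]);q=((q-[322,145]+.5)*f).astype(int);cv2.circle(o,tuple(int(v) for v in q),4,(0,255,255) if d<0 else (255,255,0),-1)
cv2.imwrite("pics/trays.png",o)
```

```text
[[ 558.3 -364.7   12. ]
 [ 566.  -502.7   12. ]
 [ 416.2 -511.8   12. ]
 [ 408.  -371.6   12. ]] [ 487.1 -437.7   12. ] [np.float64(150.47124451662583), np.float64(138.234857262476), np.float64(150.03699232247175), np.float64(140.42755835274127)]
comb [ 509.  -373.9   36. ]
comb [ 516.3 -501.4   36. ]
comb [ 454.9 -374.    36. ]
comb [ 462.5 -500.2   36. ]
```

View pics/tray.png

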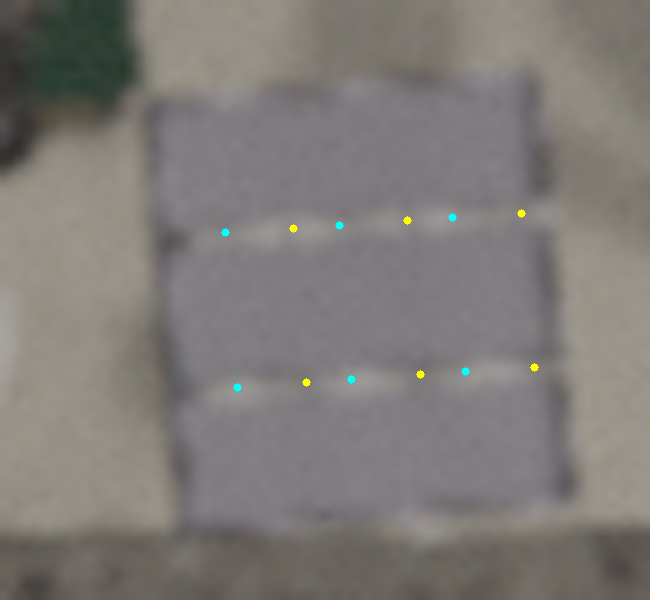

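View pics/trays.png

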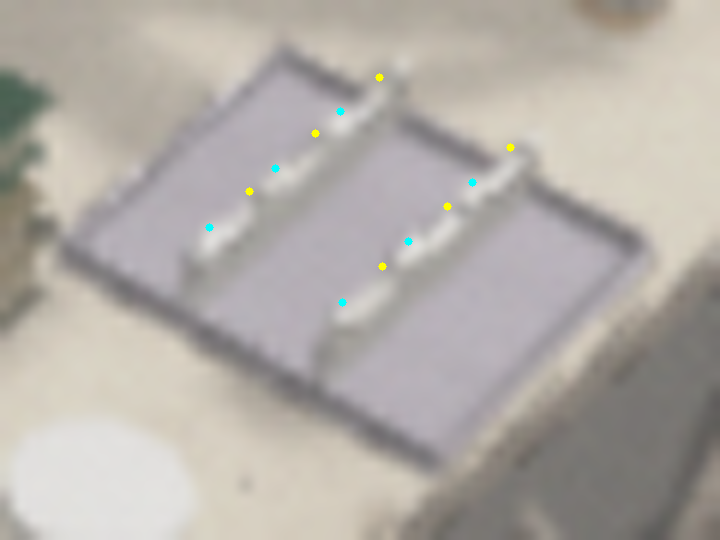

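Run:
```python
from h import *
to(487,-397.6,80,-87)
```

```text
t 59.6 pos [ 372.2 -385.1  173. ] jaw -87.02 tilt [ 0. -0. -1.] F [-0.7 -0.3  0.5] grip 12.1 j [-1.02  0.39  1.55  0.    1.2   0.5 ]
tool delta cm [11.4   1.85  9.3 ] turn -0.02
```

Call:
move_arm --pt "1.5 0.3 0 0 0 0" --pt "2.5 0.4 0 0 0 0" --pt "2.5 0.4 0 0 0 0" --pt "2.5 0.4 0 0 0 0" --pt "1.7 0.3 0.5 0 0 0" --pt "0.7 0.1 2 0 0 0" --pt "0 0 2.5 0 0 0" --pt "0 0 2.5 0 0 0" --pt "0 0 1.5 0 0 0" --pt "0 0 0 0 0 0"

```text
time_s: 60.6
eef_pos: [486.2, -398.1, 81.0]
ee_rot: [-0.001, 1.0, 0.026, -0.001]
force: [-0.5, 0.2, -0.5]
grip_width: 0.141
```

Run:
```python
from h import *
to(487,-397.6,38,-87)
a=eyes.capture("scene");crop(a,310,120,390,180,10,"s30.png")
a=eyes.capture("top");crop(a,350,185,410,245,10,"t30.png")
```

```text
t 60.6 pos [ 486.2 -398.1   81. ] jaw -87.08 tilt [-0.002  0.003 -1.   ] F [-0.5  0.2 -0.5] grip 12.0 j [-0.87  0.68  1.33  0.    1.13  0.65]
tool delta cm [ 0.09 -0.03  4.3 ] turn -0.08
```

View pics/s30.png

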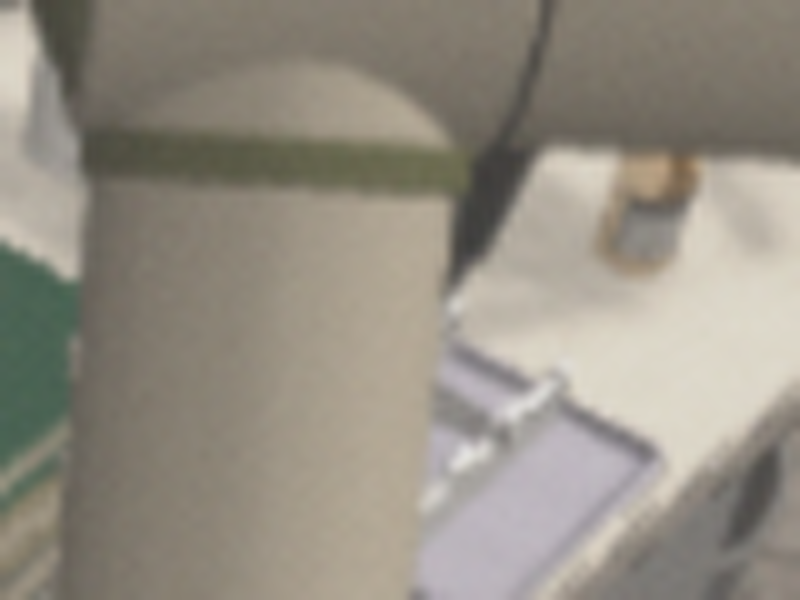

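View pics/t30.png

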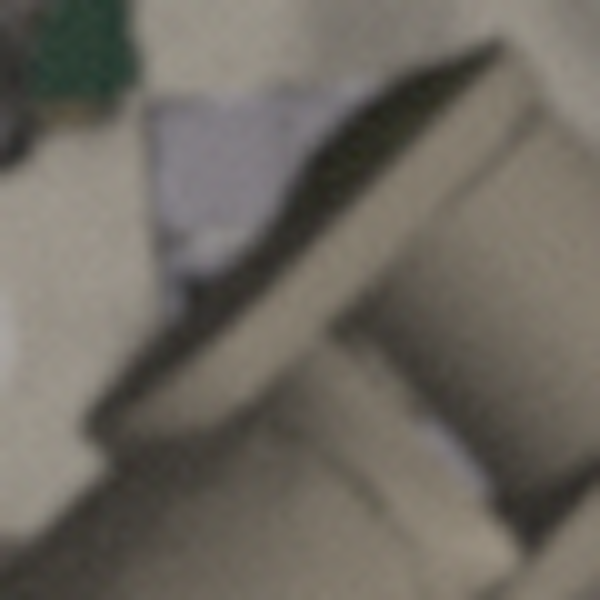

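Occluded view, but the position agrees with the plan. Lower to contact height.

Call:
move_arm --pt "0 0 0.8 0 0 0" --pt "0 0 1 0 0 0" --pt "0 0 1 0 0 0" --pt "0 0 0.8 0 0 0" --pt "0 0 0.4 0 0 0" --pt "0 0 0.1 0 0 0" --pt "0 0 0 0 0 0" --pt "0 0 0 0 0 0" --pt "0 0 0 0 0 0" --pt "0 0 0 0 0 0"

```text
time_s: 61.7
eef_pos: [486.8, -399.1, 42.0]
ee_rot: [0.0, 1.0, 0.025, 0.0]
force: [-0.7, -0.5, -0.9]
grip_width: 0.135
```

Run:
```python
from h import *
to(487,-397.6,37,-87)
```

```text
t 61.7 pos [ 486.8 -399.1   42. ] jaw -87.1 tilt [ 0. -0. -1.] F [-0.7 -0.5 -0.9] grip 11.5 j [-0.87  0.73  1.36 -0.    1.05  0.65]
tool delta cm [ 0.02 -0.15  0.5 ] turn -0.1
```

Call:
move_arm --pt "0 -0.1 0.1 0 0 0" --pt "0 0 0.1 0 0 0" --pt "0 0 0.1 0 0 0" --pt "0 0 0.1 0 0 0" --pt "0 0 0.05 0 0 0" --pt "0 0 0.05 0 0 0" --pt "0 0 0 0 0 0" --pt "0 0 0 0 0 0" --pt "0 0 0 0 0 0" --pt "0 0 0 0 0 0"

```text
time_s: 62.7
eef_pos: [486.7, -398.1, 36.8]
ee_rot: [0.0, 1.0, 0.025, 0.0]
force: [-0.3, -0.4, -0.0]
grip_width: 0.141
```

Call:
move_arm --pt "0 0 0.05 0 0 0" --pt "0 0 0.05 0 0 0" --pt "0 0 0 0 0 0" --pt "0 0 0 0 0 0" --pt "0 0 0 0 0 0" --pt "0 0 0 0 0 0" --pt "0 0 0 0 0 0" --pt "0 0 0 0 0 0" --pt "0 0 0 0 0 0" --pt "0 0 0 0 0 0"

```text
time_s: 63.7
eef_pos: [486.8, -398.1, 36.4]
ee_rot: [0.0, 1.0, 0.025, 0.0]
force: [-1.4, 2.2, 5.0]
grip_width: 0.139
```

Contact. Release and rise, then retreat to the front.

Call:
move_arm --pt "0 0 -0.05 0 0 0" --pt "0 0 0 0 0 0" --pt "0 0 0 0 0 0" --pt "0 0 0 0 0 0" --pt "0 0 -1 0 0 0" --pt "0 0 -2 0 0 0" --pt "0 0 -3 0 0 0" --pt "0 0 -3 0 0 0" --pt "0 0 -3 0 0 0" --pt "-1 0 -1 0 0 0" --grip 3.2

```text
time_s: 64.7
eef_pos: [477.8, -399.2, 170.1]
ee_rot: [0.002, 1.0, 0.026, 0.002]
force: [0.0, -0.8, -0.6]
grip_width: 0.376
```

Call:
move_arm --pt "-2.5 -0.5 0 0 0 0" --pt "-3 -1 0 0 0 0" --pt "-3 -2 0 0 0 0" --pt "-2 -3 0 0 0 0" --pt "0 -4 0 0 0 0" --pt "0.2 -4 0 0 0 0" --pt "0.2 -4 0 0 0 0" --pt "0.2 -4 0 0 0 0" --pt "0.2 -4 0 0 0 0" --pt "0.2 -4 0 0 0 0"

```text
time_s: 65.7
eef_pos: [365.4, -97.2, 165.9]
ee_rot: [-0.0, 1.0, 0.025, -0.0]
force: [0.7, -0.7, -0.1]
grip_width: 0.374
```

Run:
```python
from h import *
to(370,440,180,-86.1)
a=eyes.capture("scene");cv2.imwrite("pics/s31f.png",a);crop(a,310,120,390,190,10,"s31.png")
a=eyes.capture("top");cv2.imwrite("pics/t31f.png",a);crop(a,350,185,410,245,10,"t31.png")
```

```text
t 65.7 pos [365.4 -97.2 165.9] jaw -87.14 tilt [-0.  0. -1.] F [ 0.7 -0.7 -0.1] grip 31.8 j [-0.57  0.06  1.99 -0.    1.09  0.95]
tool delta cm [  3.15 -53.63  -1.4 ] turn -1.04
```

View pics/s31.png

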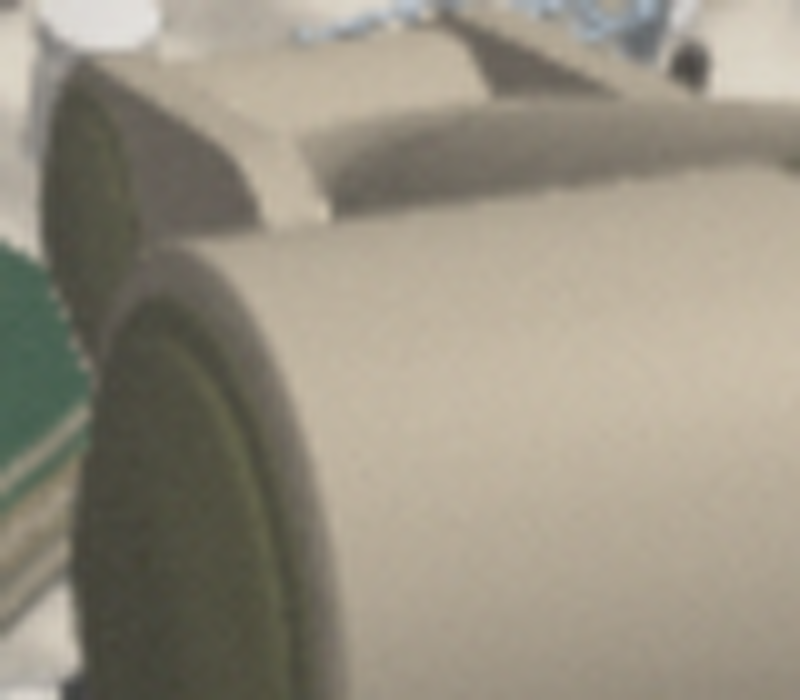

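View pics/t31.png

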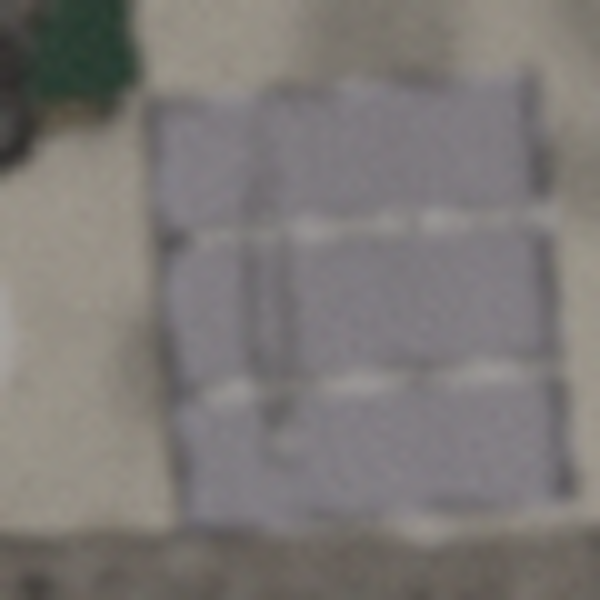

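Call:
move_arm --pt "0.2 -4 0 0 0 0" --pt "0.2 -4 0 0 0 0" --pt "0.2 -4 0 0 0 0" --pt "0.2 -4 0 0 0 0" --pt "0.2 -4 0 0 0 -1" --pt "0.2 -4 0 0 0 0" --pt "0.2 -4 0 0 0 0" --pt "0.2 -4 0 0 0 0" --pt "0.2 -4 0 0 0 0" --pt "0.2 -4 0 0 0 0"

```text
time_s: 66.8
eef_pos: [362.6, 302.6, 165.9]
ee_rot: [0.0, 0.999, 0.034, -0.0]
force: [0.6, -0.6, 0.0]
grip_width: 0.379
```

Run:
```python
from h import *
np.set_printoptions(precision=1,suppress=True)
to(480,498.5,100,-86.1)
a=eyes.capture("scene");cv2.imwrite("pics/s32f.png",a);crop(a,310,120,390,190,10,"s32.png")
a=eyes.capture("top");cv2.imwrite("pics/t32f.png",a)
t=a
m=cv2.inRange(t[180:245,100:150].astype(np.int16)[:,:,0]-t[180:245,100:150].astype(np.int16)[:,:,2],30,255) if 0 else ((t[180:245,100:150,0].astype(int)-t[180:245,100:150,2])>25)
v,u=np.nonzero(m);print(len(u),u.mean()+100,v.mean()+180,ray("top",u.mean()+100,v.mean()+180,14))
crop(a,100,190,230,245,6,"t32.png")
```

```text
t 66.8 pos [362.6 302.6 165.9] jaw -86.12 tilt [-0. -0. -1.] F [ 0.6 -0.6  0. ] grip 32.2 j [ 0.5  0.3  1.8 -0.   1.1  1.9]
tool delta cm [ 13.  -18.8   6.6] turn -0.02
32 120.8125 209.0625 [522.2 501.1  14. ]
```

View pics/s32.png

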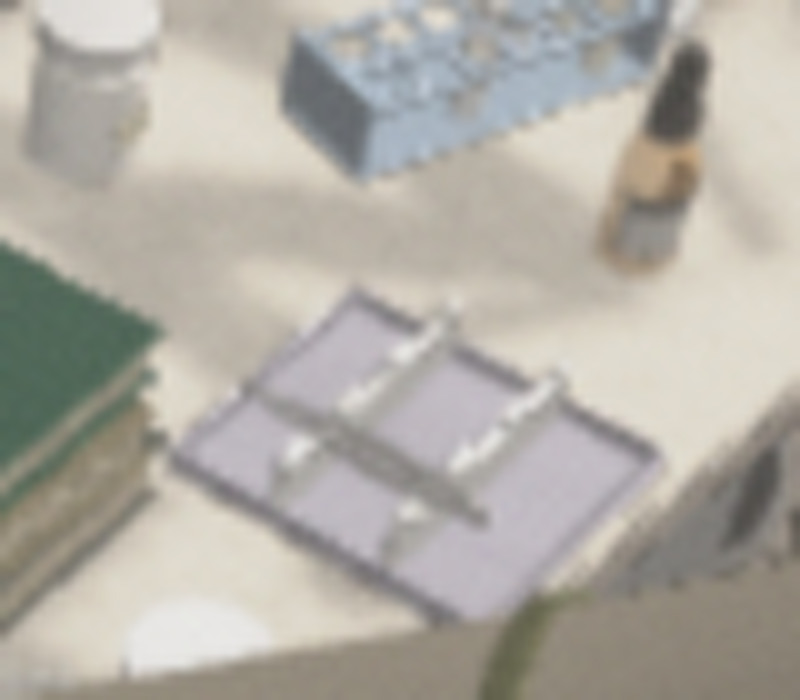

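View pics/t32.png

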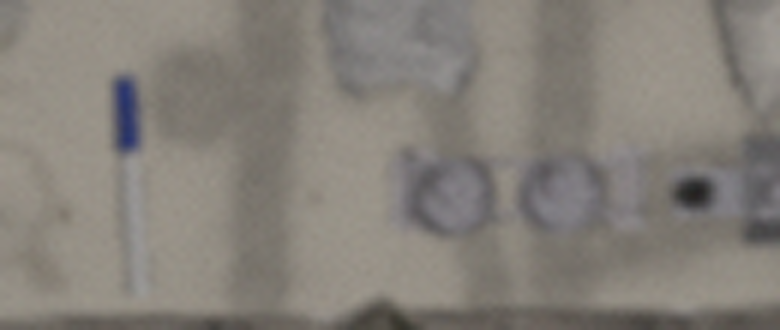

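```bash
python3 - <<'E'
from h import *
np.set_printoptions(precision=1,suppress=True)
S=lambda x,y,z:ray("scene",310+(x+.5)/10-.5,120+(y+.5)/10-.5,z)
T=lambda x,y,z:ray("top",350+(x+.5)/10-.5,185+(y+.5)/10-.5,z)
for z in(37,44):
  p,q=S(250,385,z),S(490,520,z);print("scene",z,p,q,(p+q)/2,np.linalg.norm(p-q))
  p,q=T(256,125,z),T(283,450,z);print("top",z,p,q,(p+q)/2,np.linalg.norm(p-q))
# comb bits in scene
for n,q in dict(t1=(297,443),t2=(362,388),t3=(405,350),end=(450,310),lt1=(410,510),lt2=(470,450),lt3=(515,412),lend=(560,375)).items(): print(n,S(*q,34))
for n,q in dict(ubase0=(275,490),lbase0=(390,560)).items(): print(n,S(*q,4))
E
python3 - <<'E'
import sys;sys.path.insert(0,'.')
from h import *
a=cv2.imread("pics/s32f.png");crop(a,330,145,375,180,17,"../pics/s33.png")
a=cv2.imread("pics/t31f.png");crop(a,360,190,408,235,13,"../pics/t33.png")
E
ls pics | tail -3
```

```text
scene 37 [ 543.8 -396.4   37. ] [ 426.8 -402.1   37. ] [ 485.3 -399.2   37. ] 117.04460042406248
top 37 [ 548.9 -396.3   37. ] [ 435.2 -402.2   37. ] [ 492.1 -399.2   37. ] 113.82856141228864
scene 44 [ 539.8 -389.7   44. ] [ 423.7 -395.4   44. ] [ 481.8 -392.5   44. ] 116.24530832384539
top 44 [ 548.7 -394.6   44. ] [ 435.4 -400.5   44. ] [ 492.  -397.6   44. ] 113.37035682947715
t1 [ 510.1 -385.3   34. ]
t2 [ 511.6 -431.    34. ]
t3 [ 513.2 -462.8   34. ]
end [ 514.9 -496.9   34. ]
lt1 [ 454.1 -386.7   34. ]
lt2 [ 457.9 -432.6   34. ]
lt3 [ 458.4 -464.4   34. ]
lend [ 458.5 -496.4   34. ]
ubase0 [ 514.9 -384.4    4. ]
lbase0 [ 456.5 -385.6    4. ]
top0b.png
tray.png
trays.png
```

Run:
```python
from h import *
np.set_printoptions(precision=1,suppress=True)
S=lambda x,y,z:ray("scene",322+(x+.5)/12-.5,145+(y+.5)/12-.5,z)
# trays.png coords
P4=np.array([S(*p,14) for p in((65,245),(285,45),(650,245),(430,462))]);print(P4,P4.mean(0),[np.linalg.norm(P4[i]-P4[i-1]) for i in range(4)])
a=cv2.imread("pics/s32f.png");cv2.imwrite("pics/s33.png",cv2.resize(a[145:180,330:375],None,fx=16,fy=16,interpolation=cv2.INTER_CUBIC))
```

```text
[[ 552.5 -362.2   14. ]
 [ 562.7 -501.2   14. ]
 [ 410.2 -507.2   14. ]
 [ 402.1 -367.6   14. ]] [ 481.9 -434.6   14. ] [np.float64(150.57753820738762), np.float64(139.3991183571856), np.float64(152.6178087887235), np.float64(139.7784861581914)]
```

View pics/s33.png

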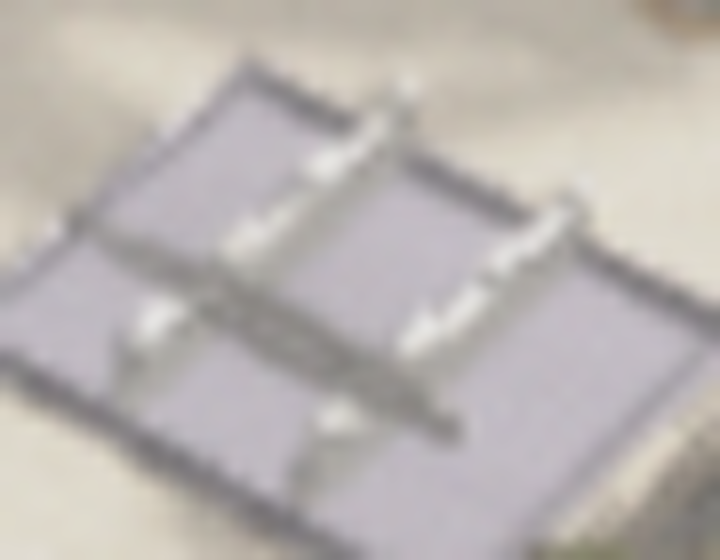

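Call:
move_arm --pt "1.3 -2.2 0 0 0 0" --pt "1.8 -2.7 0 0 0 0" --pt "1.8 -2.7 0 0 0 0" --pt "1.8 -2.7 0 0 0 0" --pt "1.8 -2.7 0 0 0 0" --pt "1.8 -2.7 1 0 0 0" --pt "1.7 -2.2 2 0 0 0" --pt "1 -0.9 2 0 0 0" --pt "0 0 1.5 0 0 0" --pt "0 0 0.5 0 0 0"

```text
time_s: 67.9
eef_pos: [479.3, 496.2, 93.9]
ee_rot: [0.001, 0.999, 0.034, -0.002]
force: [-0.0, -0.5, 0.4]
grip_width: 0.372
```

Run:
```python
from h import *
np.set_printoptions(precision=1,suppress=True)
to(480,498.5,7,-86.1)
a=eyes.capture("scene");cv2.imwrite("pics/s34f.png",a);crop(a,110,260,210,340,8,"s34.png")
print((proj("scene",(480,498.5,8))-[110,260])*8)
```

```text
t 67.9 pos [479.3 496.2  93.9] jaw -86.15 tilt [-0. -0. -1.] F [-0.  -0.5  0.4] grip 31.7 j [ 0.6  0.8  1.1 -0.   1.3  2.1]
tool delta cm [ 0.1 -0.2  8.7] turn -0.05
[445.7 452.5]
```

View pics/s34.png

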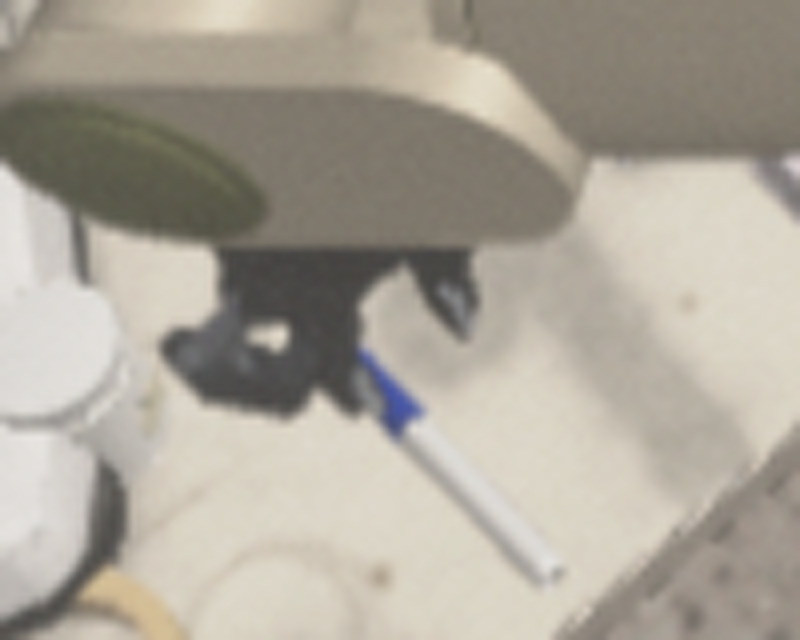

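Call:
move_arm --pt "0 -0.15 1 0 0 0" --pt "0 0 1.5 0 0 0" --pt "0 0 1.5 0 0 0" --pt "0 0 1.5 0 0 0" --pt "0 0 1.4 0 0 0" --pt "0 0 0.7 0 0 0" --pt "0 0 0.3 0 0 0" --pt "0 0 0 0 0 0" --pt "0 0 0 0 0 0" --pt "0 0 0 0 0 0"

```text
time_s: 68.95
eef_pos: [479.8, 499.8, 18.0]
ee_rot: [-0.0, 0.999, 0.034, 0.001]
force: [-0.2, 0.7, -0.1]
grip_width: 0.377
```

Run:
```python
from h import *
np.set_printoptions(precision=1,suppress=True)
to(480,498.5,7,-86.1)
a=eyes.capture("scene");cv2.imwrite("pics/s35f.png",a);crop(a,110,260,210,340,8,"s35.png")
```

```text
t 68.95 pos [479.8 499.8  18. ] jaw -86.1 tilt [ 0.  0. -1.] F [-0.2  0.7 -0.1] grip 32.1 j [ 0.6  0.9  1.1 -0.   1.1  2.1]
tool delta cm [0.  0.1 1.1] turn 0.0
```

View pics/s35.png

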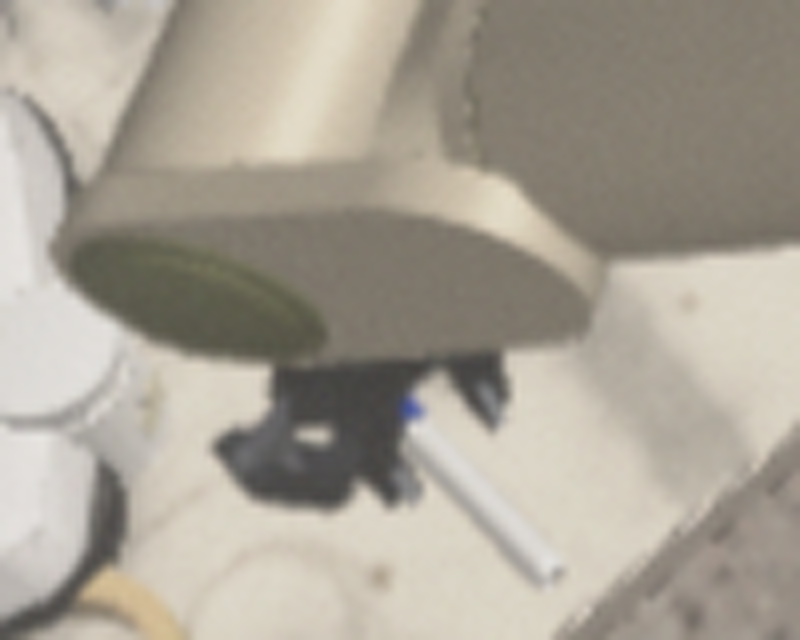

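Marker lies between the two fingertips (crop 400,500 and 490,420). Down 1.1 cm more, then close.

Call:
move_arm --pt "0 0.1 0.4 0 0 0" --pt "0 0 0.4 0 0 0" --pt "0 0 0.3 0 0 0" --pt "0 0 0 0 0 0" --pt "0 0 0 0 0 0" --pt "0 0 0 0 0 0" --pt "0 0 0 0 0 0" --pt "0 0 0 0 0 0" --pt "0 0 0 0 0 0" --pt "0 0 0 0 0 0"

```text
time_s: 70.0
eef_pos: [479.5, 498.6, 6.3]
ee_rot: [-0.0, 0.999, 0.034, 0.0]
force: [0.4, 0.6, -0.2]
grip_width: 0.372
```

Call:
move_arm --pt "0 0 0 0 0 0" --pt "0 0 0 0 0 0" --pt "0 0 0 0 0 0" --pt "0 0 0 0 0 0" --pt "0 0 0 0 0 0" --pt "0 0 0 0 0 0" --pt "0 0 0 0 0 0" --pt "0 0 0 0 0 0" --pt "0 0 0 0 0 0" --pt "0 0 0 0 0 0" --grip 0.8 --newtons 30

```text
time_s: 71.0
eef_pos: [479.6, 498.6, 6.4]
ee_rot: [-0.0, 0.999, 0.034, 0.0]
force: [0.1, 0.5, 3.0]
grip_width: 0.161
```

Run:
```python
from h import *
to(480,498.5,7,-86.1)
```

```text
t 71.0 pos [479.6 498.6   6.4] jaw -86.1 tilt [ 0.  0. -1.] F [0.1 0.5 3. ] grip 13.7 j [0.64 0.9  1.13 0.   1.11 2.14]
tool delta cm [ 0.04  0.02 -0.06] turn 0.0
```

Call:
move_arm --pt "0 0 -1 0 0 0" --pt "0 0 -2 0 0 0" --pt "0 0 -3 0 0 0" --pt "0 0 -3.5 0 0 0" --pt "-1 0 -3.5 0 0 0" --pt "-2.5 0.5 -3 0 0 0" --pt "-3 2 0 0 0 0" --pt "-3 3 0 0 0 0" --pt "-2 4 0 0 0 0" --pt "-0.2 4 0 0 0 0"

```text
time_s: 72.0
eef_pos: [369.5, 354.8, 166.7]
ee_rot: [0.0, 0.999, 0.035, -0.0]
force: [1.2, 0.2, 0.1]
grip_width: 0.168
```

Run:
```python
from h import *
to(370,-460,175,-87)
a=eyes.capture("scene");cv2.imwrite("pics/s36f.png",a);crop(a,110,200,230,300,6,"s36.png")
```

```text
t 72.0 pos [369.5 354.8 166.7] jaw -85.96 tilt [-0.001 -0.    -1.   ] F [1.2 0.2 0.1] grip 14.3 j [0.54 0.35 1.63 0.   1.17 2.04]
tool delta cm [-5.69 81.28 -0.82] turn 1.04
```

View pics/s36.png

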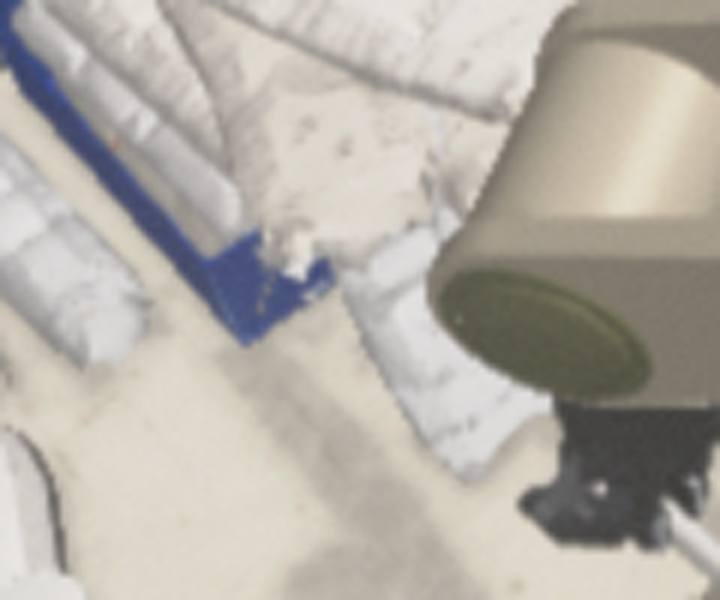

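Call:
move_arm --pt "-1 3 -1 0 0 1" --pt "-1.2 4 0 0 0 0" --pt "-0.3 4 0 0 0 0" --pt "-0.3 4 0 0 0 0" --pt "-0.2 4 0 0 0 0" --pt "-0.2 4 0 0 0 0" --pt "-0.2 4 0 0 0 0" --pt "-0.2 4 0 0 0 0" --pt "-0.2 4 0 0 0 0" --pt "-0.2 4 0 0 0 0"

```text
time_s: 73.05
eef_pos: [352.0, -37.3, 176.8]
ee_rot: [0.0, 1.0, 0.025, 0.0]
force: [0.6, 0.2, 0.9]
grip_width: 0.162
```

Call:
move_arm --pt "-0.2 4 0 0 0 0" --pt "-0.2 4 0 0 0 0" --pt "-0.2 4 0 0 0 0" --pt "-0.2 4 0 0 0 0" --pt "-0.2 4 0 0 0 0" --pt "-0.2 4 0 0 0 0" --pt "-0.2 4 0 0 0 0" --pt "-0.2 4 0 0 0 0" --pt "-0.2 4 0 0 0 0" --pt "-0.2 4 0 0 0 0"

```text
time_s: 74.05
eef_pos: [352.3, -437.8, 176.6]
ee_rot: [0.0, 1.0, 0.025, 0.0]
force: [0.8, 0.3, -0.1]
grip_width: 0.167
```

Run:
```python
from h import *
to(487.5,-476.5,85,-87)
```

```text
t 74.05 pos [ 352.3 -437.8  176.6] jaw -87.12 tilt [ 0. -0. -1.] F [ 0.8  0.3 -0.1] grip 14.2 j [-1.1   0.44  1.46  0.    1.24  0.42]
tool delta cm [13.31  4.54  9.17] turn -0.12
```

Call:
move_arm --pt "2 0.7 0 0 0 0" --pt "2.7 0.9 0 0 0 0" --pt "2.7 0.9 0 0 0 0" --pt "2.7 0.9 0 0 0 0" --pt "2.1 0.7 0.5 0 0 0" --pt "1.1 0.4 2 0 0 0" --pt "0 0 2.5 0 0 0" --pt "0 0 2.5 0 0 0" --pt "0 0 1.5 0 0 0" --pt "0 0 0.2 0 0 0"

```text
time_s: 75.05
eef_pos: [487.1, -473.8, 82.6]
ee_rot: [-0.001, 1.0, 0.025, -0.001]
force: [-0.5, 0.2, 0.0]
grip_width: 0.167
```

Run:
```python
from h import *
to(488,-476.5,39,-87)
a=eyes.capture("scene");cv2.imwrite("pics/s37f.png",a);crop(a,310,120,390,190,10,"s37.png")
```

```text
t 75.05 pos [ 487.1 -473.8   82.6] jaw -87.1 tilt [-0.002  0.003 -1.   ] F [-0.5  0.2  0. ] grip 14.2 j [-0.94  0.79  1.14 -0.    1.22  0.58]
tool delta cm [0.08 0.29 4.36] turn -0.1
```

View pics/s37.png

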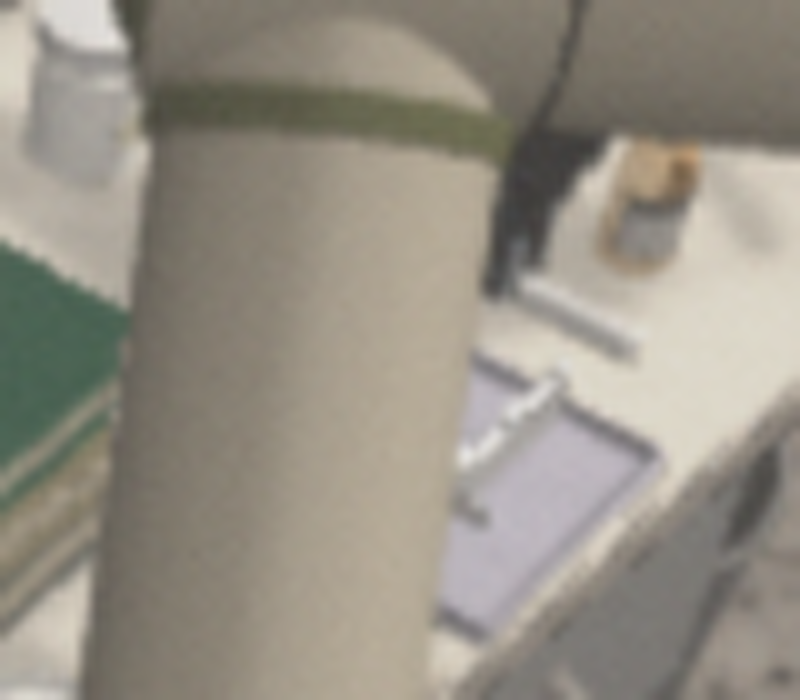

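Call:
move_arm --pt "0 0.15 0.8 0 0 0" --pt "0 0 1 0 0 0" --pt "0 0 1 0 0 0" --pt "0 0 0.8 0 0 0" --pt "0 0 0.4 0 0 0" --pt "0 0 0.1 0 0 0" --pt "0 0 0 0 0 0" --pt "0 0 0 0 0 0" --pt "0 0 0 0 0 0" --pt "0 0 0 0 0 0"

```text
time_s: 76.1
eef_pos: [487.8, -476.0, 43.6]
ee_rot: [0.0, 1.0, 0.025, 0.0]
force: [0.7, -0.3, -0.8]
grip_width: 0.167
```

Run:
```python
from h import *
np.set_printoptions(precision=1,suppress=True)
to(488,-476.5,38.4,-87)
a=eyes.capture("scene");cv2.imwrite("pics/s38f.png",a);crop(a,340,130,390,170,16,"s38.png")
for c in(-27,27): print((proj("scene",np.array([488+c,-476.5+c*.05,34]))-[340,130])*16)
```

```text
t 76.1 pos [ 487.8 -476.    43.6] jaw -87.1 tilt [ 0. -0. -1.] F [ 0.7 -0.3 -0.8] grip 14.2 j [-0.9  0.8  1.2  0.   1.1  0.6]
tool delta cm [0.  0.1 0.5] turn -0.1
[359.1 462.1]
[183.3 367.3]
```

View pics/s38.png

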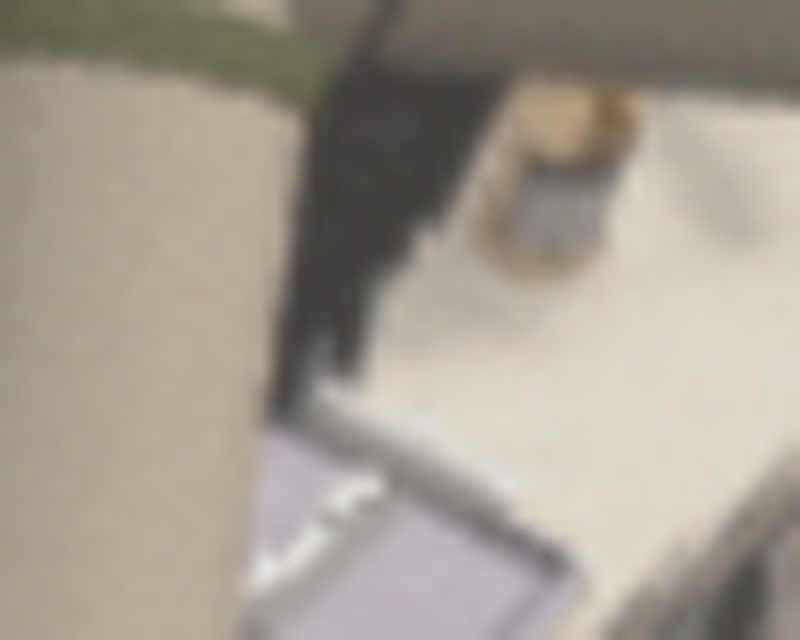

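Run:
```python
from h import *
np.set_printoptions(precision=1,suppress=True)
for q in ((495,497),(400,448)):print(ray("scene",340+(q[0]+.5)/16-.5,130+(q[1]+.5)/16-.5,45))
```

```text
[ 426.8 -481.4   45. ]
[ 454.5 -479.4   45. ]
```

Call:
move_arm --pt "0 0 0.1 0 0 0" --pt "0 0 0.1 0 0 0" --pt "0 0 0.1 0 0 0" --pt "0 0 0.1 0 0 0" --pt "0 0 0.05 0 0 0" --pt "0 0 0.05 0 0 0" --pt "0 0 0 0 0 0" --pt "0 0 0 0 0 0" --pt "0 0 0 0 0 0" --pt "0 0 0 0 0 0"

```text
time_s: 77.15
eef_pos: [487.8, -476.0, 38.4]
ee_rot: [0.0, 1.0, 0.025, 0.0]
force: [-0.5, 1.2, 2.7]
grip_width: 0.162
```

Call:
move_arm --pt "0 0 0.05 0 0 0" --pt "0 0 0 0 0 0" --pt "0 0 0 0 0 0" --pt "0 0 0 0 0 0" --pt "0 0 0 0 0 0" --pt "0 0 -1 0 0 0" --pt "0 0 -2 0 0 0" --pt "0 0 -3 0 0 0" --pt "0 0 -3 0 0 0" --pt "-1 0 -2 0 0 0" --grip 3.4

```text
time_s: 78.15
eef_pos: [478.7, -476.6, 151.0]
ee_rot: [0.001, 1.0, 0.026, 0.001]
force: [-0.1, 0.5, -0.3]
grip_width: 0.401
```

Call:
move_arm --pt "-2.5 -0.5 -1 0 0 0" --pt "-3 -1 0 0 0 0" --pt "-3 -2 0 0 0 0" --pt "-2 -3 0 0 0 0" --pt "0 -4 0 0 0 0" --pt "0.2 -4 0 0 0 0" --pt "0.2 -4 0 0 0 0" --pt "0.2 -4 0 0 0 0" --pt "0.2 -4 0 0 0 0" --pt "0.2 -4 0 0 0 0"

```text
time_s: 79.15
eef_pos: [367.3, -175.3, 158.6]
ee_rot: [0.001, 1.0, 0.025, 0.001]
force: [0.8, -0.3, -0.7]
grip_width: 0.396
```

Call:
move_arm --pt "0.2 -4 0 0 0 0" --pt "0.2 -4 0 0 0 0" --pt "0.2 -4 0 0 0 0" --pt "0.2 -4 0 0 0 0" --pt "0.2 -4 0 0 0 0" --pt "0.2 -4 0 0 0 0" --pt "0.2 -4 0 0 0 0" --pt "0.2 -4 0 0 0 0" --pt "0.2 -4 0 0 0 0" --pt "0 0 0 0 0 0"

```text
time_s: 80.15
eef_pos: [366.8, 187.2, 158.6]
ee_rot: [-0.0, 1.0, 0.028, 0.001]
force: [0.6, -0.7, -0.3]
grip_width: 0.398
```

Run:
```python
from h import *
to(370,0,180,-87)
a=eyes.capture("scene");cv2.imwrite("pics/s40f.png",a);crop(a,310,120,390,180,10,"s40.png")
cv2.imwrite("pics/s40b.png",cv2.resize(a,(800,600)))
a=eyes.capture("top");cv2.imwrite("pics/t40f.png",a);crop(a,350,185,410,245,10,"t40.png");crop(a,100,180,300,245,4,"t40b.png")
```

```text
t 80.15 pos [366.8 187.2 158.6] jaw -86.8 tilt [ 0.001  0.001 -1.   ] F [ 0.6 -0.7 -0.3] grip 33.8 j [0.19 0.14 1.92 0.   1.08 1.7 ]
tool delta cm [-0.72 18.7  -2.16] turn 0.2
```

View pics/s40.png

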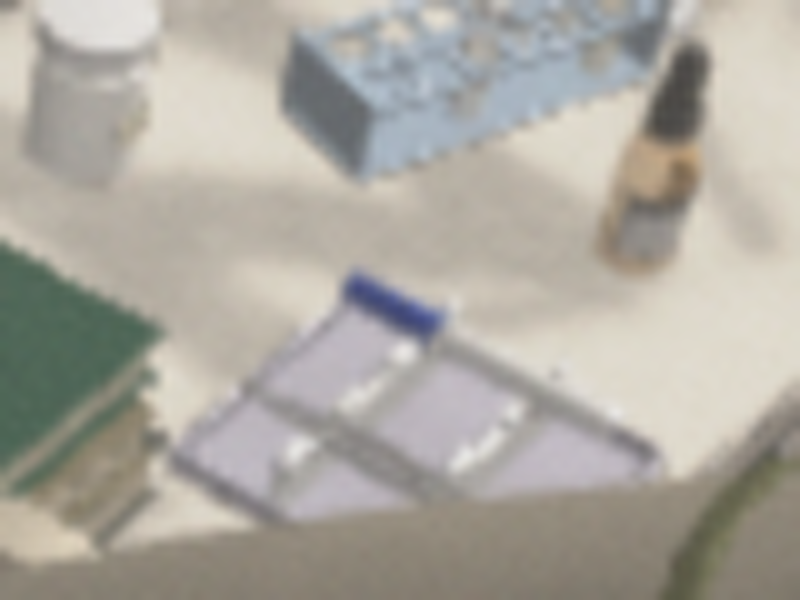

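View pics/t40.png

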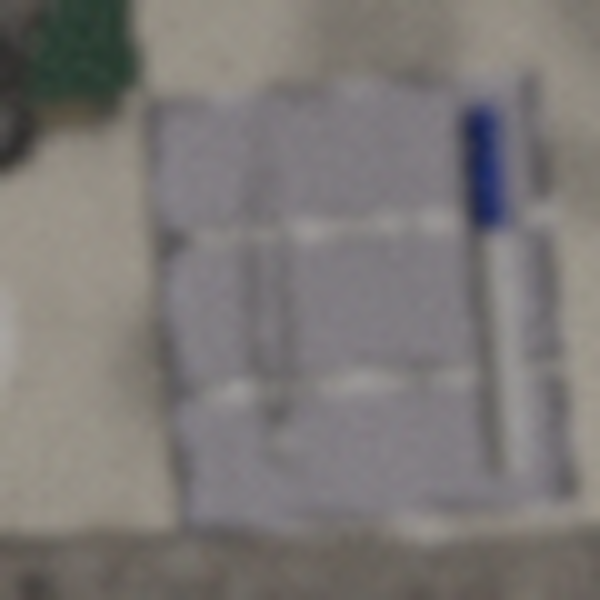

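View pics/t40b.png

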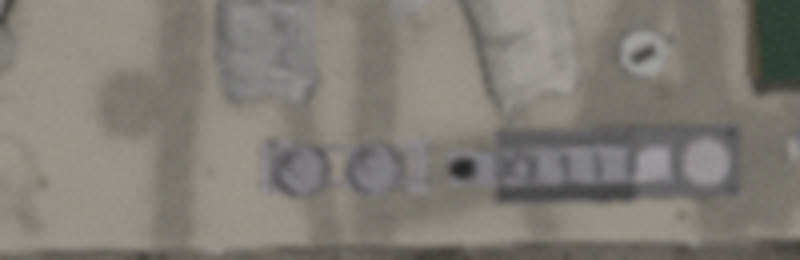

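View pics/s40b.png

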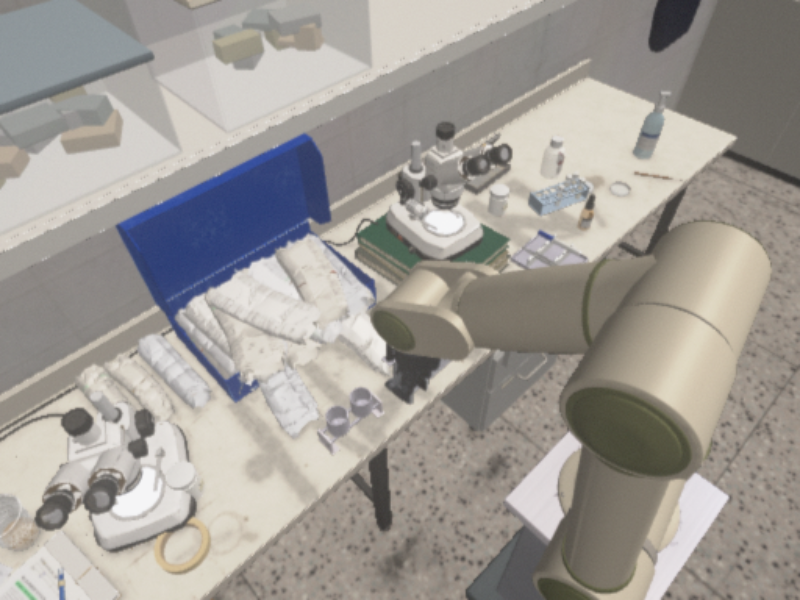

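Run:
```python
from h import *
np.set_printoptions(precision=1,suppress=True)
S=lambda x,y,z:ray("scene",310+(x+.5)/10-.5,120+(y+.5)/10-.5,z)
T=lambda x,y,z:ray("top",350+(x+.5)/10-.5,185+(y+.5)/10-.5,z)
for z in(40,47):
  print(z,"top cap,end",T(484,105,z),T(515,472,z),(T(484,105,z)+T(515,472,z))/2,"scene cap-end",S(347,285,z),S(645,440,z),(S(347,285,z)+S(645,440,z))/2)
```

```text
40 top cap,end [ 554.5 -475.6   40. ] [ 426.3 -482.1   40. ] [ 490.4 -478.9   40. ] scene cap-end [ 552.  -472.4   40. ] [ 408.7 -482.3   40. ] [ 480.3 -477.3   40. ]
47 top cap,end [ 554.2 -473.6   47. ] [ 426.6 -480.1   47. ] [ 490.4 -476.9   47. ] scene cap-end [ 548.  -465.2   47. ] [ 405.7 -475.    47. ] [ 476.8 -470.1   47. ]
```

Run:
```python
from h import *
a=cv2.imread("pics/s40f.png");crop(a,195,235,255,295,10,"s41.png")
a=cv2.imread("pics/t40f.png");crop(a,160,205,300,235,5,"t41.png")
```

```text
(no output)
```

View pics/s41.png

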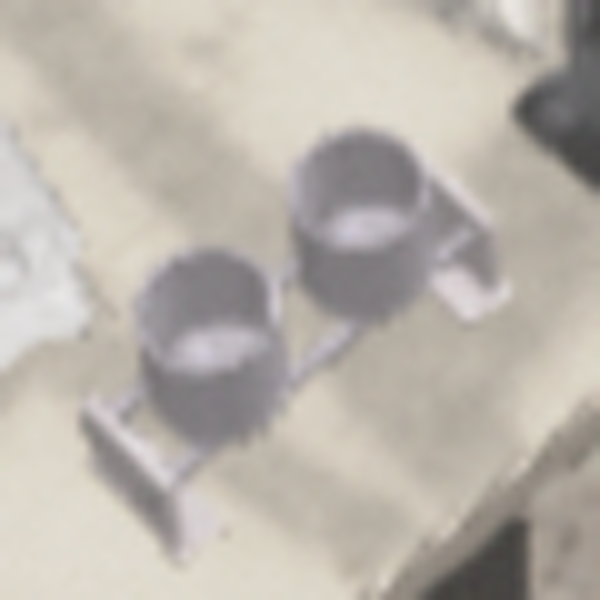

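View pics/t41.png

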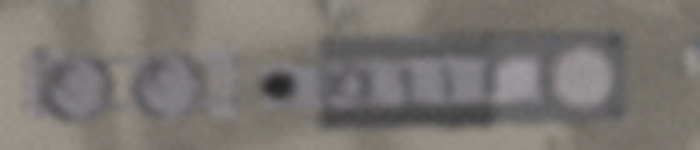

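Both pots stand upright on both rails with shading of a ball inside; knob is at home, one ball left in bay 4. Handing in.

Run:
```python
from rig import order
print(order.finish_job())
```

```text
the job is handed in; nothing more can be done
None
```

I charged both pots with one ball each and put them back upright on the rack. I laid the tweezers and the marker in their grooves, and handed the job in at about 80 s; no verdict was reported.

**Pots and gate**
- Pot A took the ball from bay 1, with the gate drawn 30 mm.
- Bay 2 was empty, so pot B took the ball from bay 3, with the gate drawn 81 mm. I looked into the pot at 56 mm first and it was still empty.
- After each pot I pushed the gate home against its stop (10 N, then 18 N) before taking the pot away.
- In the last pictures both pots stand upright on both rails, the knob is at its home position, and one ball remains in bay 4.

**Instruments**
- The tweezers were knocked aside during the run. I measured them again and laid them in groove 1.
- The marker is in groove 3.
- Both are seated on both combs. By my measurements their centres are about 2–3 mm from the groove lines, at the right height.

**Less certain**
- I left groove 2 empty. The only needle-like thing I could see lies about 1.08 m from the base, out of reach, so I took the needle as absent.
- The two cameras disagreed by 2–6 mm, and up to about 14 mm along the groove for the marker, which was partly hidden. The tolerance along the groove is 26 mm.
- In the last side view the balls in the pots show only faintly. The top views taken while each pot stood on the stand showed a ball clearly.
- I never went near the eraser or the dish lid, but I did not measure them again at the end.

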